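Return the training padlocks to the rotary magazine

TASK

Put the lesson's padlocks, both those on the hooks and those lying on the table, away in the rotary magazine: first click its knob round anticlockwise (seen from above) to three clicks from home, a quarter turn, lift every square-bodied padlock off its hook and load all the square ones through the window into the bin there; then click it round clockwise to three clicks the other side of home and load all the round disc-bodied padlocks into that bin. Finally click the knob back to home so that the shut plate closes the window, leaving all the other things on the table undisturbed.

Things in the scene. Friction and masses are not known exactly. Their poses are not given: they have to be found in the camera images.
- block1_mid (a point): Block padlock, 22 thick (own x) x 38 wide (own y) x 71.5 mm foot to shackle top (own z). Body: square ribbed block 38 x 38 mm. Closed shackle bow of 7 mm bar, as wide (38 mm) as the body; its opening 24 wide, 26.5 mm high. 90-180 g. Point: its centre, 35.5 mm above the foot. Hangs upright on one of the four hooks at first (types mixed), its y along the rail. None if absent.
- block2_mid (a point): Block padlock, 22 thick (own x) x 38 wide (own y) x 71.5 mm foot to shackle top (own z). Body: square ribbed block 38 x 38 mm. Closed shackle bow of 7 mm bar, as wide (38 mm) as the body; its opening 24 wide, 26.5 mm high. 90-180 g. Point: its centre, 35.5 mm above the foot. Hangs upright on one of the four hooks at first (types mixed), its y along the rail. None if absent.
- block3_mid (a point): Block padlock, 22 thick (own x) x 38 wide (own y) x 71.5 mm foot to shackle top (own z). Body: square ribbed block 38 x 38 mm. Closed shackle bow of 7 mm bar, as wide (38 mm) as the body; its opening 24 wide, 26.5 mm high. 90-180 g. Point: its centre, 35.5 mm above the foot. Lies flat on the table before the rail at first (own x vertical), turned anyhow. None if absent.
- disc1_mid (a point): Disc padlock, 22 thick (own x) x 38 wide (own y) x 71.5 mm foot to shackle top (own z). Body: round disc 38 mm across, axis along x. Closed shackle bow of 7 mm bar, as wide (38 mm) as the body; its opening 24 wide, 26.5 mm high. 90-180 g. Point: its centre, 35.5 mm above the foot. Hangs upright on one of the four hooks at first (types mixed), its y along the rail. None if absent.
- disc2_mid (a point): Disc padlock, 22 thick (own x) x 38 wide (own y) x 71.5 mm foot to shackle top (own z). Body: round disc 38 mm across, axis along x. Closed shackle bow of 7 mm bar, as wide (38 mm) as the body; its opening 24 wide, 26.5 mm high. 90-180 g. Point: its centre, 35.5 mm above the foot. Hangs upright on one of the four hooks at first (types mixed), its y along the rail. None if absent.
- disc3_mid (a point): Disc padlock, 22 thick (own x) x 38 wide (own y) x 71.5 mm foot to shackle top (own z). Body: round disc 38 mm across, axis along x. Closed shackle bow of 7 mm bar, as wide (38 mm) as the body; its opening 24 wide, 26.5 mm high. 90-180 g. Point: its centre, 35.5 mm above the foot. Lies flat on the table before the rail at first (own x vertical), turned anyhow. None if absent.
- dial (a joint): Turn of carousel and knob, rad, + anticlockwise from above. 0 = home: knob's white nose points to the front, shut plate under the window. Clicks every 30 degrees (0.524) and springs into the nearest click when let go; about 0.15 N m to pass a click; stops at +-2.25. +3 clicks (1.571) puts the block bin under the window, -3 clicks the disc bin. Starts within 2 clicks of home.
- knob (a point): Centre of the black knob bar on the carousel's axis, 135 mm above the table: 78 long x 16 thick x 38 mm high, on a 44 mm hub, 22 mm clear of the roof. Axes turn with the carousel; the bar lies 135 degrees anticlockwise from this point's +x (between +y and -x), its white nose at that end.
- carousel (a point): On the carousel's axis at the bin floor, 14 mm above the table; axes turn with it, z up. 50 mm high dividers (4 mm thick) along its x and y axes out to 170 mm make four quadrants: x>0,y>0 block bin (plain floor); x<0,y<0 disc bin (perforated floor); the others closed by white plates 50 mm up, x<0,y>0 being the shut plate. Bins have a 26 mm outer rim.
- block_bin (a point): Middle of the block bin's floor, 113 mm from the carousel's axis; turns with the carousel, same axes.
- disc_bin (a point): Middle of the disc bin's floor, 113 mm from the carousel's axis; turns with the carousel, same axes.
- window (a point): Middle of the window in the fixed magazine's clear roof, at roof top (94 mm above the table, 80 above the bin floor). x away from the robot, y left. Opening: 75 mm to -x (front wall there 35 mm high), 77 to +x, 105 to each side. Knob axis 115 mm from here along +x. Housing 380 x 380 x 94 mm, roofed elsewhere: a bin can be reached only under the window.
- rail: Fixed hook rail: bar 340 mm long along its y at 190 mm height (198 its top), on end posts; origin on the table below its middle. Four 7 mm hooks stick out to its -x (to the robot). Each dips at 60-68 mm out (see hook points); its tip, 78 mm out, rises 8 mm. A hung lock can rise 19 mm: raise it 14 mm, draw it 35 mm along -x over the tip, then lift.
- hook0 (a point): Dip of hook 0 (centre of its bar, 184 mm above the table), at y = -120 mm on the rail.
- hook1 (a point): Dip of hook 1 (centre of its bar, 184 mm above the table), at y = -40 mm on the rail.
- hook2 (a point): Dip of hook 2 (centre of its bar, 184 mm above the table), at y = 40 mm on the rail.
- hook3 (a point): Dip of hook 3 (centre of its bar, 184 mm above the table), at y = 120 mm on the rail.
- spray: Blue spray can, 52 mm across, 190 mm tall; bystander, to be left alone. Origin at the centre of its underside.
- tub: Black round tub, 84 mm across, 100 mm tall; bystander, to be left alone. Origin at the centre of its underside.
- spanner: Steel spanner lying flat, 150 mm long; bystander, to be left alone. Origin at the centre of its underside.
- driver: Screwdriver with orange handle lying down, 200 mm long; bystander, to be left alone. Origin at the centre of its underside.
- carton: Small cardboard carton 60 x 110 x 45 mm; bystander, to be left alone. Origin at the centre of its underside.
- lube: Black oil bottle, 42 mm across, 150 mm tall; bystander, to be left alone. Origin at the centre of its underside.
- tester: Red hand-held tester 160 x 90 x 40 mm; bystander, to be left alone. Origin at the centre of its underside.
Things that resemble listed ones, but are neither listed nor needed, are in the scene too. What is shaped like the part that bears disc1_mid but yellow is not meant. What is shaped like the part that bears disc2_mid but purple is not meant.

How it is judged:
By the outcome, as a careful person would: the job done as asked, in the order asked, and still so for the second after the job is handed in, with the robot touching nothing.
Of block1, block2 only 1 to 2 are there at a start; the rules pass over those that are not, and their reading is None.
Of disc1, disc2 only 1 to 2 are there at a start; the rules pass over those that are not, and their reading is None.
Of block3, disc3 only 1 to 2 are there at a start; the rules pass over those that are not, and their reading is None.
At some moment in a run one of block3, disc3 may be knocked a few centimetres aside while the robot is not near it.
Once in a run the grip may slacken for a moment while it holds something.
It also fails if it takes over 210 s, if anything falls off the work surface, if the arm or the gripper's body presses on something with over 40 N, if the wrist force passes 120 N, or if a joint passes its speed limit or range.

ROBOT

A 6-joint arm with a two-finger parallel gripper is mounted at the origin on the work surface. World frame = base frame: x ahead of the robot, y to its left, z up, the work surface at z = 0. Lengths are in mm, angles in rad, forces in N, time in s.
With the tool pointing down it reaches from about 325 to 775 mm from the base axis. Payload 5.5 kg.
Tool frame: the origin (TCP) lies between the finger pads; the fingertips stand 8 mm ahead of it and the grasp point (between the pads) lies 11 mm behind it (finger_overhang is the distance from the TCP to the fingertips, in mm); z points along the fingers, y is the direction in which the jaws open and shut (so a half turn about z gives the same grasp; the last joint's range is limited). The gripper opens to 85 mm and grips with 20 to 120 N. Pads are 22 mm wide; open, the fingers measure 114 mm over their backs; the gripper's body (76 mm by 85 mm) begins 54 mm behind the grasp point. The pads swing forward as they close: fully open they stand 13 mm farther back than shut.
Start: joints at [-1.29, 0.091, 1.231, -0, 1.82, -0.057], TCP at [198.847, -566.106, 239.275] pointing down, gripper open.
Joint ranges: [-2.87, 2.87], [-0.86, 2.18], [0.17, 2.46], [-1.51, 4.65], [0.06, 2.69], [-2.65, 2.65]. Speed limits (rad/s): [2.57, 2.57, 3.01, 3.14, 3.14, 3.14].

INTERFACE

Orientations are given as a unit quaternion [w, x, y, z].
In Python, from plant import get_state, snapshot, sign_off, finger_overhang gives the robot as it stands.
- The arm moves only by the shell command python3 -m jog 'ROWS'. ROWS is JSON, a list of rows, each a list of 3 entries, a list of its own where there are three numbers: the shift along the tool's x, y, z in cm, then the turn, a rotation vector about the tool's x, y, z in degrees, then the closure in counts, from 0 (fully open) to 255 (shut). A call has 1 to 10 rows; each row shifts and turns the commanded pose from where the row before left it, along the tool's axes as they then stand; what a row does not reach is not made up. A row lasts 1/10 s, in which the tool goes at most 50 mm and 8.59 degrees, less where a joint would pass 70% of its speed; a pose out of reach is approached as far as the arm can. A call is refused whole if a number of a shift passes 5 or a number of a turn 8.59, either way. A call with a gripper value outside its range is refused whole. The fingers move at their own pace and stop on an object; the grip force is fixed at half the most. Time passes only in rows, so rows that do not move let the fingers close. It gives the time, the measured TCP pose, the force and the opening at its end, in the units of the state.
- get_state(): the state, without advancing time (a new reading comes with each control period).
- snapshot(name): name is "scene" or "side" or "wrist"; returns a dict with "img" (420x560x3 uint8, blue, green, red), "fx", "fy", "cx", "cy" (pixels), "rvec" (rotation vector, rad) and "tvec" (3), from world to camera coordinates, as OpenCV has them. Camera axes: x right, y down, z forward; pixel columns grow to the right and rows downward; lengths in mm; the calibration is good to about 2 mm. A picture is of the moment at which its call begins. There is no depth.
- sign_off(): hands the job in, once; it reports no verdict.
The state is a dict: "t": time; "joint_pos": joint angles; "qd": joint speeds; "joint_efforts": joint torques, N m; "tool_pos": TCP position; "tcp_rot": TCP orientation; "force": force on the tool from outside, world axes, zero at the start; "ft_torque": the same for the moment, N m; "grip_width": finger opening in mm.
Only numpy, scipy, OpenCV 4.12 (cv2) and the standard library are available. Lean on these libraries where they do the work, as an engineer would, in place of code of your own. Each camera call takes 0.05 s, during which the arm holds its last target. There are 200 camera calls.

## Working session

There is one attempt and no reset: what is moved stays moved. The work goes in short steps, Python scripts to look and compute and a shell command to move; the robot and the scene stay as the last step left them, time stands still between calls to the robot, and variables do not carry over. Pictures are saved under pics/ and viewed, about 12 in all and at most 16, crops included, and the job is handed in when it is done.

```bash
ls; mkdir -p pics; cat > h.py <<'E'
import numpy as np, cv2
from plant import get_state, snapshot, finger_overhang
from scipy.spatial.transform import Rotation as R
def snap(n,f=None):
    s=snapshot(n)
    if f: cv2.imwrite('pics/'+f,s['img']); np.savez('pics/'+f[:-4]+'.npz',**s)
    return s
def load(f): return dict(np.load('pics/'+f+'.npz'))
def ray(s,u,v):
    M=cv2.Rodrigues(np.array(s['rvec'],float))[0]; t=np.array(s['tvec'],float).ravel()
    d=M.T@np.array([(u-s['cx'])/s['fx'],(v-s['cy'])/s['fy'],1.]); return -M.T@t,d/np.linalg.norm(d)
def onz(s,u,v,z):
    c,d=ray(s,u,v); return c+d*(z-c[2])/d[2]
def proj(s,p):
    K=np.array([[s['fx'],0,s['cx']],[0,s['fy'],s['cy']],[0,0,1]],float)
    return cv2.projectPoints(np.array(p,float).reshape(-1,1,3),np.array(s['rvec'],float),np.array(s['tvec'],float),K,None)[0].reshape(-1,2)
def tri(s1,a,s2,b):
    c1,d1=ray(s1,*a);c2,d2=ray(s2,*b)
    k=np.linalg.lstsq(np.c_[d1,-d2],c2-c1,rcond=None)[0]
    p,q=c1+k[0]*d1,c2+k[1]*d2; return (p+q)/2,np.linalg.norm(p-q)
def rot(): 
    q=get_state()['tcp_rot']; return R.from_quat([q[1],q[2],q[3],q[0]])
def totool(target):
    """shift in cm along current tool axes to reach world target TCP"""
    st=get_state(); return rot().inv().apply(np.array(target)-np.array(st['tool_pos']))/10
E
python3 - <<'E'
from h import *
st=get_state(); print(st, finger_overhang); print(rot().as_matrix().round(3))
for n in ['scene','side','wrist']:
    s=snap(n,n+'0.png'); c,d=ray(s,280,210); print(n,c.round(),d.round(2),s['fx'])
E
```

```text
pics
{'t': 0.0, 'joint_pos': array([-1.28969216e+00,  9.18935381e-02,  1.23188484e+00, -3.57481489e-06,
        1.81977552e+00, -5.66934038e-02]), 'qd': array([-0.00039517,  0.00112723, -0.00203447, -0.0008259 ,  0.00089597,
        0.00114996]), 'joint_efforts': array([-2.77444095e-03, -4.58728445e+01, -4.18027854e+01, -3.79134244e-04,
        1.16184755e-02, -1.84063538e-06]), 'tool_pos': array([ 198.77576923, -565.84533195,  238.13066531]), 'tcp_rot': array([-9.74259030e-04,  9.85770075e-01,  1.68096394e-01, -1.11521887e-04]), 'force': array([ 0.50284056,  0.20758204, -0.45602512]), 'ft_torque': array([ 0.00714841, -0.02723291, -0.00564545]), 'grip_width': 85.36069726174793} 8.0
[[ 0.943  0.331 -0.001]
 [ 0.331 -0.943  0.002]
 [ 0.    -0.002 -1.   ]]
scene [1339.  720. 1563.] [-0.42 -0.4  -0.82] 490.86412118068756
side [  -17. -1100.   921.] [ 0.42  0.74 -0.53] 478.8054550547383
wrist [ 271. -540.  372.] [-0.28 -0.1  -0.95] 355.00644052915953
```

View pics/scene0.png

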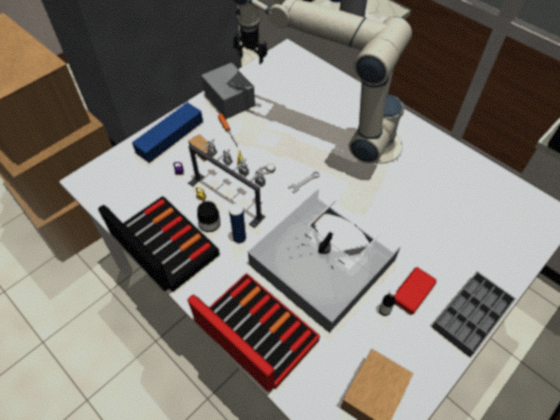

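View pics/side0.png

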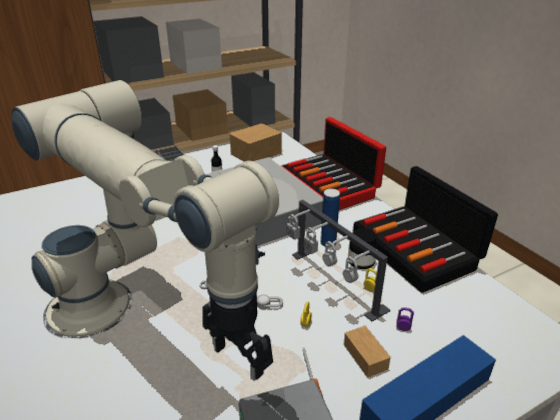

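Scene view: the rail runs from (195,165) to (262,205) with hung locks in front, the magazine is at (325,258) with its knob at (325,243), and a lock lies at about (268,168). The yellow and purple decoys are visible too. In the side view the rail runs from (303,215) to (380,260). Next I enlarge both.

```bash
python3 - <<'E'
from h import *
a=load('scene0')['img'][120:240,170:300]; b=load('side0')['img'][190:330,180:400]; c=load('scene0')['img'][190:330,240:400]
cv2.imwrite('pics/crop0.png',np.vstack([np.hstack([cv2.resize(a,(400,300),interpolation=2),cv2.resize(c,(400,300),interpolation=2)]),cv2.resize(b,(800,300),interpolation=2)]))
E
```

```text
(no output)
```

View pics/crop0.png

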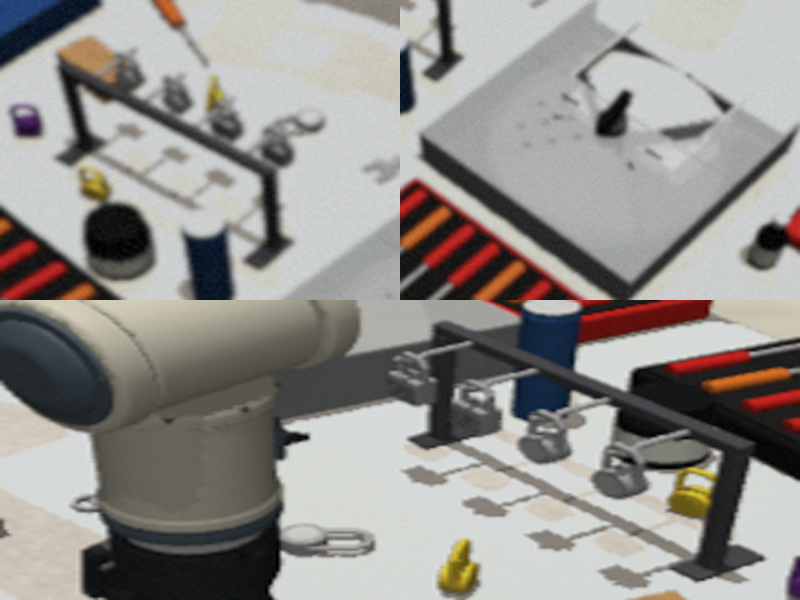

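```bash
python3 - <<'E'
from h import *
a=load('scene0'); b=load('side0')
A=lambda x,y:(170+x/3.077,120+y/2.5)
B=lambda x,y:(180+x/3.636,190+(y-300)/2.143)
C=lambda x,y:(240+(x-400)/2.5,190+y/2.143)
for n,p,q in [('railend-',A(62,58),B(745,442)),('railend+',A(272,170),B(437,325)),
 ('lockh0',A(130,75),B(620,478)),('lockh1',A(178,97),B(545,442)),('lockh2',A(225,122),B(478,412)),('lockh3',A(278,150),B(412,380)),
 ('lying body',A(310,118),B(303,540)),('lying bow',A(275,135),B(372,540))]:
    p3,e=tri(a,p,b,q); print(n,p3.round(),round(e,1))
print('lying body z11',onz(a,*A(310,118),11),onz(b,*B(303,540),11)); print('bow end',onz(a,*A(272,140),11),onz(b,*B(374,540),11))
for n,p,z in [('knobtop a',C(625,97),154),('knob b',C(603,127),154),('housL',C(422,137),94),('housB',C(627,287),94),('housR',C(798,130),94),('win',C(578,72),94),('win2',C(730,105),94),('top',C(598,2),94)]: print(n,onz(a,*p,z).round())
E
```

```text
railend- [ 664. -411.  201.] 4.3
railend+ [626. -78. 192.] 0.2
lockh0 [ 598. -369.  144.] 2.7
lockh1 [ 588. -290.  148.] 3.8
lockh2 [ 580. -212.  147.] 3.1
lockh3 [ 573. -127.  148.] 3.1
lying body [ 421. -227.   10.] 2.6
lying bow [ 473. -242.   -1.] 2.4
lying body z11 [ 420.23644354 -225.96946788   11.        ] [ 421.68941992 -228.57215429   11.        ]
bow end [ 488.74890295 -228.58726015   11.        ] [ 468.39550006 -254.68468695   11.        ]
knobtop a [577. 219. 154.]
knob b [639. 234. 154.]
housL [799.  48.  94.]
housB [793. 416.  94.]
housR [424. 410.  94.]
win [555. 116.  94.]
win2 [452. 313.  94.]
top [424.  38.  94.]
```

```bash
J="python3 -m jog"
python3 -m jog '[[[1,-1,-3],[0,0,0],0],[[2,-2.1,-3],[0,0,0],0],[[2,-2.1,-3],[0,0,0],0],[[2,-2.1,0],[0,0,0],0],[[2,-2.1,0],[0,0,0],0],[[2,-2.1,0],[0,0,0],0],[[2,-2.1,0],[0,0,0],0],[[2,-2.1,0],[0,0,0],0],[[2,-2.1,0],[0,0,0],0],[[2,-2.1,0],[0,0,0],0]]'
python3 -m jog '[[[2,-2.1,0],[0,0,0],0],[[2,-2.1,0],[0,0,0],0],[[2,-2.1,0],[0,0,0],0],[[2,-2.1,0],[0,0,0],0],[[2,-2.1,0],[0,0,0],0],[[2,-2.1,0],[0,0,0],0],[[2,-2.1,0],[0,0,0],0],[[2,-2.1,0],[0,0,0],0],[[2,-2.1,0],[0,0,0],0],[[2,-2.1,0],[0,0,0],0]]'
python3 -m jog '[[[2,-2.1,0],[0,0,0],0],[[2,-2.1,0],[0,0,0],0],[[2,-2.1,0],[0,0,0],0],[[2,-2.1,0],[0,0,0],0],[[2,-2.1,0],[0,0,0],0],[[2,-2.1,0],[0,0,0],0],[[2,-2.1,0],[0,0,0],0],[[2,-2.1,0],[0,0,0],0],[[2,-2.1,0],[0,0,0],0],[[0,0,0],[0,0,0],0]]'
python3 - <<'E'
from h import *
s=snap('wrist','w1.png'); print(get_state()['tool_pos'],rot().as_matrix().round(3)[:,0]); c,d=ray(s,280,210); print(c,d)
print(get_state()['t'])
E
```

```text
t: 1.15
tool_pos: [312.4, -314.2, 329.0]
tcp_rot: [-0.0, 0.986, 0.168, -0.0]
force: [-0.1, -0.3, -0.0]
grip_width: 85.5
t: 2.15
tool_pos: [431.5, -49.8, 329.1]
tcp_rot: [-0.0, 0.986, 0.168, -0.0]
force: [0.5, -1.4, -0.8]
grip_width: 85.6
t: 3.15
tool_pos: [538.9, 189.7, 327.3]
tcp_rot: [-0.0, 0.985, 0.17, -0.001]
force: [-0.6, -0.4, -0.9]
grip_width: 85.7
[538.57192109 188.16254756 327.84888416] [ 0.943  0.333 -0.003]
[611.11592319 216.15938781 460.68476359] [-0.2839224  -0.10245784 -0.95335747]
3.2
```

View pics/w1.png

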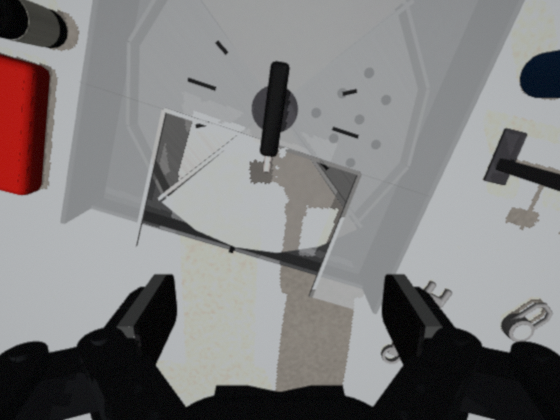

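The wrist view shows the knob bar from (279,65) to (268,152) on its hub at (273,108). The window edges run (163,110)–(138,245) and (358,175)–(313,295), and the perforated bin is around (365,115).

```bash
python3 - <<'E'
from h import *
s=load('w1')
g=cv2.cvtColor(s['img'],cv2.COLOR_BGR2GRAY); m=(g<45).astype(np.uint8); m[:50]=0;m[165:]=0;m[:,:245]=0;m[:,305:]=0
m=cv2.morphologyEx(m,cv2.MORPH_OPEN,np.ones((5,5))); n,l,st,ce=cv2.connectedComponentsWithStats(m); i=1+st[1:,4].argmax(); print(st[i],ce[i])
r=cv2.minAreaRect(cv2.findContours((l==i).astype(np.uint8),0,2)[0][0]); bp=cv2.boxPoints(r); print(r)
for p in bp: print(p,onz(s,*p,154)[:2].round(),onz(s,*p,116)[:2].round())
for n,p in [('wBL',(163,110)),('wFL',(138,245)),('wBR',(358,175)),('wFR',(313,295)),('housFL',(63,222)),('housFR',(377,312))]: print(n,onz(s,*p,94)[:2].round())
print('frontwall35',onz(s,63,222,94),onz(s,145,210,35))
print('hub z100',onz(s,273,108,105))
for p in [(369,73),(386,100),(316,113),(376,143),(350,162)]: print(onz(s,*p,14)[:2].round())
for p in [(232,249)]: print('mark',onz(s,*p,35)[:2])
cv2.imwrite('pics/kc.png',cv2.resize(s['img'][40:270,120:400],None,fx=2.6,fy=2.6,interpolation=2))
E
```

```text
[ 261   62   28   94 1802] [274.92841287 108.20421754]
((275.8651123046875, 108.82251739501953), (22.744056701660156, 93.63345336914062), 7.765166282653809)
[258.2718  153.67343] [562. 218.] [555. 218.]
[270.9229    60.898582] [635. 232.] [638. 234.]
[293.45844   63.971603] [639. 214.] [643. 214.]
[280.8073  156.74646] [566. 199.] [560. 197.]
wBL [561. 321.]
wFL [410. 313.]
wBR [566. 112.]
wFR [416. 105.]
housFL [409. 396.]
housFR [420.  25.]
frontwall35 [409.33815208 396.26686158  94.        ] [427.50340343 330.50458866  35.        ]
hub z100 [600.05110752 218.82053681 105.        ]
[672. 126.]
[651.  95.]
[609. 168.]
[601.  85.]
[568. 106.]
mark [413.17851354 211.50155777]
```

View pics/kc.png

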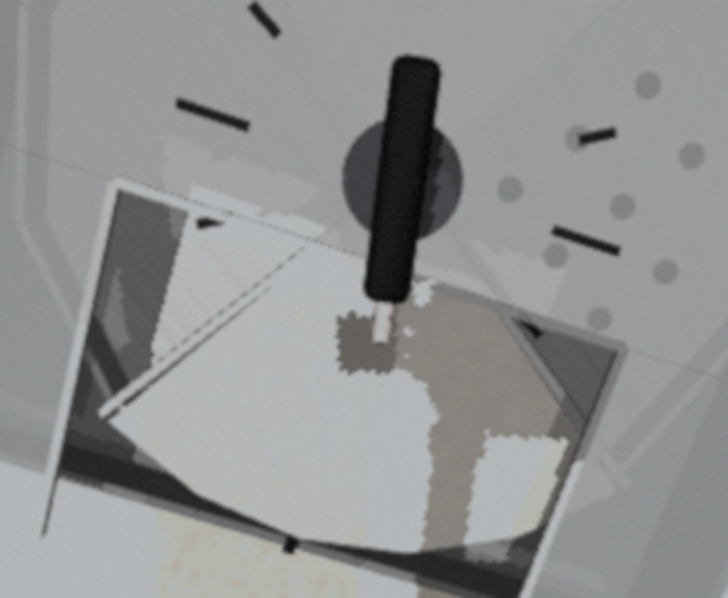

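```bash
python3 - <<'E'
from h import *
s=load('w1'); k=np.array([601,217])
for a in [(115,410),(310,245),(505,315),(585,425),(35,5),(620,600)]:
    for z in (64,):
        p=onz(s,a[0]/2.6+120,a[1]/2.6+40,z)[:2]-k; print(a,z,p.round(),np.degrees(np.arctan2(-p[1],-p[0])).round(1))
for z in (14,):
  for p in [(369,73),(386,100),(316,113),(376,143),(350,162),(358,120),(341,95)]:
    q=onz(s,*p,z)[:2]-k; print(p,q.round(),np.degrees(np.arctan2(q[1],q[0])).round(1))
E
```

```text
(115, 410) 64 [-139.   88.] -32.4
(310, 245) 64 [-41.  28.] -34.4
(505, 315) 64 [-41. -60.] 55.9
(585, 425) 64 [ -75. -112.] 56.2
(35, 5) 64 [ 11. 158.] -94.1
(620, 600) 64 [-150. -162.] 47.1
(369, 73) [ 71. -91.] -51.9
(386, 100) [  50. -122.] -67.7
(316, 113) [  8. -49.] -80.5
(376, 143) [  -0. -132.] -90.2
(350, 162) [ -33. -111.] -106.7
(358, 120) [  18. -100.] -80.0
(341, 95) [ 38. -69.] -61.5
```

```bash
python3 -m jog '[[[0,0,0],[0,0,8],0],[[1.6,-0.4,2],[0,0,0],0],[[1.7,-0.4,3],[0,0,0],0],[[1.7,-0.4,3],[0,0,0],0],[[1.7,-0.4,3],[0,0,0],0],[[0,0,0],[0,0,0],0]]'
python3 - <<'E'
from h import *
print(totool([601,217,131]),rot().as_matrix().round(3)[:,:2])
E
```

```text
t: 3.8
tool_pos: [600.0, 214.7, 212.7]
tcp_rot: [0.001, 0.995, 0.099, -0.005]
force: [-0.6, -0.2, -0.3]
grip_width: 85.8
[ 0.22282062 -0.21846702  8.16390844] [[ 0.981  0.196]
 [ 0.196 -0.981]
 [-0.01   0.001]]
```

```bash
python3 -m jog '[[[0.1,-0.2,3],[0,0,0],0],[[0,0,3],[0,0,0],0],[[0,0,2.1],[0,0,0],0],[[0,0,0],[0,0,0],0],[[0,0,0],[0,0,255],255],[[0,0,0],[0,0,0],255]]'
python3 -m jog '[[[0,0,0],[0,0,0],255],[[0,0,0],[0,0,0],255],[[0,0,0],[0,0,0],255],[[0,0,0],[0,0,0],255],[[0,0,0],[0,0,0],255],[[0,0,0],[0,0,0],255]]'
python3 -c "
from h import *
print(get_state()['joint_pos'])"
```

```text
t: 4.4
tool_pos: [601.0, 215.9, 219.8]
tcp_rot: [-0.0, 0.995, 0.099, 0.0]
force: [-0.4, -1.1, -0.3]
grip_width: 0.6
[ 2.91603097e-01  1.92693214e-01  1.15405542e+00 -1.18972277e-05
  1.79408470e+00  1.66418150e+00]out of range
```

The first call was refused because I had typed 255 as a turn, so the gripper closed in free air. I'll open it and redo the descent.

```bash
python3 -m jog '[[[0,0,0],[0,0,0],0],[[0,0,0],[0,0,0],0],[[0,0,0],[0,0,0],0],[[0,0,0],[0,0,0],0],[[0,0,0],[0,0,0],0],[[0,-0.1,0],[0,0,0],0],[[0,0,0],[0,0,0],0]]' && python3 -m jog '[[[0,0,3],[0,0,0],0],[[0,0,3],[0,0,0],0],[[0,0,2.8],[0,0,0],0],[[0,0,0],[0,0,0],0],[[0,0,0],[0,0,0],255],[[0,0,0],[0,0,0],255],[[0,0,0],[0,0,0],255],[[0,0,0],[0,0,0],255],[[0,0,0],[0,0,0],255],[[0,0,0],[0,0,0],255]]'
python3 -c "
from h import *
print(get_state()['ft_torque'])"
```

```text
t: 5.1
tool_pos: [600.8, 217.0, 219.3]
tcp_rot: [-0.0, 0.995, 0.099, 0.0]
force: [0.6, -0.3, -0.6]
grip_width: 85.4
t: 6.1
tool_pos: [601.3, 216.5, 132.7]
tcp_rot: [0.0, 0.995, 0.099, 0.001]
force: [-1.1, -2.7, 5.1]
grip_width: 15.1
[-0.40550816  0.05837725 -0.01073272]
```

```bash
python3 -m jog '[[[0,0,0],[0,0,-4],255],[[0,0,0],[0,0,-7],255],[[0,0,0],[0,0,-8],255],[[0,0,0],[0,0,-8],255],[[0,0,0],[0,0,-8],255],[[0,0,0],[0,0,-8],255],[[0,0,0],[0,0,-8],255],[[0,0,0],[0,0,-8],255],[[0,0,0],[0,0,-8],255],[[0,0,0],[0,0,-8],255]]'
python3 -m jog '[[[0,0,0],[0,0,-5.6],255],[[0,0,0],[0,0,0],255],[[0,0,0],[0,0,0],255]]'
python3 -c "
from h import *
print(get_state()['ft_torque'],rot().as_matrix().round(3)[:,0],get_state()['joint_pos'])"
```

```text
t: 7.1
tool_pos: [600.1, 217.6, 132.7]
tcp_rot: [-0.001, 0.727, 0.687, 0.0]
force: [-7.0, 0.9, 7.0]
grip_width: 15.2
t: 7.4
tool_pos: [599.9, 217.6, 132.7]
tcp_rot: [-0.001, 0.695, 0.719, 0.0]
force: [-6.9, -0.7, 6.7]
grip_width: 15.1
[ 0.09505826  0.88741552 -0.03733225] [-0.035  0.999  0.001] [2.93873633e-01 1.98447065e-01 1.30147859e+00 1.56481304e-03
 1.64220057e+00 2.59000875e-01]
```

```bash
python3 -m jog '[[[0,0,0],[0,0,0],0],[[0,0,0],[0,0,0],0],[[0,0,0],[0,0,0],0],[[0,0,0],[0,0,0],0],[[0,0,-2],[0,0,0],0],[[0,0,-4],[0,0,0],0],[[0,0,-4],[0,0,0],0],[[0,0,-5],[0,0,0],0],[[0,0,-5],[0,0,0],0],[[0,0,-1],[0,0,0],0]]'
python3 - <<'E'
from h import *
s=snap('wrist','w2.png'); print(get_state()['tool_pos'])
E
```

```text
t: 8.4
tool_pos: [601.3, 216.9, 349.6]
tcp_rot: [0.003, 0.695, 0.719, 0.005]
force: [0.6, -0.0, 1.3]
grip_width: 85.4
[601.41256582 216.96437954 348.26343815]
```

View pics/w2.png

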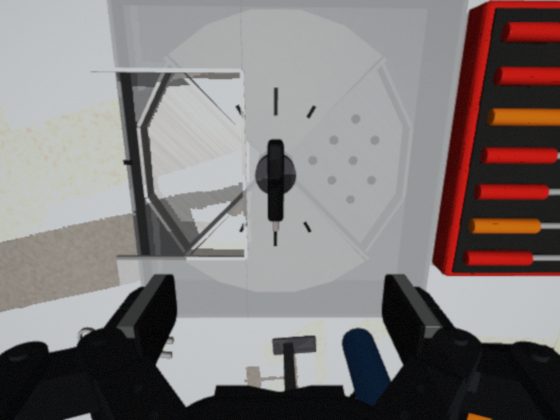

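Bin check: the plain-floored block bin is now under the window at (190,165), and the nose sits at the mark at (275,238). Next I look at the rail from above.

```bash
python3 -m jog '[[[-2.3,0.1,0],[0,0,-4],0],[[-4.4,0.2,0],[0,0,0],0],[[-4.4,0.2,0],[0,0,0],0],[[-4.4,0.2,0],[0,0,0],0],[[-4.4,0.2,0],[0,0,0],0],[[-4.4,0.2,0],[0,0,0],0],[[-4.4,0.2,0],[0,0,0],0],[[-4.4,0.2,0],[0,0,0],0],[[-4.4,0.2,0],[0,0,0],0],[[-4.4,0.2,0],[0,0,0],0]]'
python3 -m jog '[[[-2.3,0.2,0],[0,0,-4],0],[[0,0,0],[0,0,-8],0],[[0,0,0],[0,0,-8],0],[[0,0,0],[0,0,-8],0],[[0,0,0],[0,0,-8],0],[[0,0,0],[0,0,-8],0],[[0,0,0],[0,0,-8],0],[[0,0,0],[0,0,-8],0],[[0,0,0],[0,0,-8],0],[[0,0,0],[0,0,-8],0]]'
python3 -m jog '[[[0,0,0],[0,0,-8],0],[[0,0,0],[0,0,-6],0],[[0,0,0],[0,0,0],0],[[0,0,0],[0,0,0],0]]'
python3 - <<'E'
from h import *
s=snap('wrist','w3.png'); print(get_state()['tool_pos'],rot().as_matrix().round(3)[:,0],get_state()['joint_pos'])
E
```

```text
t: 9.45
tool_pos: [661.5, -199.9, 338.9]
tcp_rot: [-0.001, 0.669, 0.743, -0.001]
force: [-0.0, 0.3, -0.0]
grip_width: 85.4
t: 10.45
tool_pos: [666.0, -220.9, 338.6]
tcp_rot: [-0.002, 0.067, 0.998, 0.0]
force: [-0.1, 0.1, 0.2]
grip_width: 85.3
t: 10.85
tool_pos: [665.9, -220.8, 339.6]
tcp_rot: [-0.001, -0.05, 0.999, 0.0]
force: [-0.1, 1.2, 0.2]
grip_width: 85.3
[ 665.93685117 -220.78137833  340.01932237] [-0.995 -0.101  0.002] [-3.68616037e-01  4.56285959e-01  6.17646684e-01  9.36607293e-06
  2.06938448e+00 -2.04074755e+00]
```

View pics/w3.png

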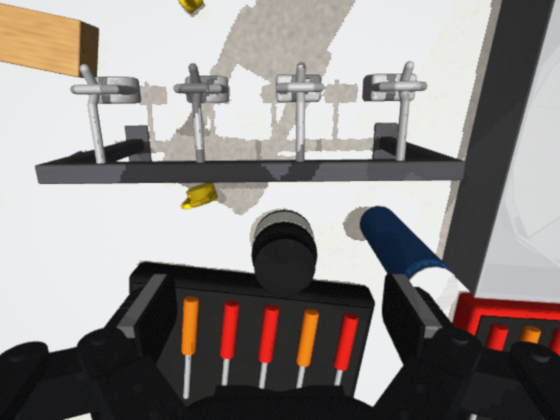

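```bash
python3 - <<'E'
from h import *
s=load('w3')
a=onz(s,40,165,198);b=onz(s,463,163,198); print(a,b)
H=[onz(s,*p,190) for p in [(92,88),(196,89),(300,86),(406,87)]]
for h in H: print(h.round(1))
d=H[3]-H[0]; print('yaw',np.degrees(np.arctan2(-d[0],d[1])),np.linalg.norm(d),'rail yaw',np.degrees(np.arctan2(a[0]-b[0],b[1]-a[1])))
for p in [(85,66),(194,68),(301,64),(410,65)]: print('tip',onz(s,*p,192).round(1))
g=s['img'][40:110,55:450]; cv2.imwrite('pics/c3.png',cv2.resize(g,None,fx=2,fy=4,interpolation=2))
E
```

```text
[ 657.36876979 -408.12299993  198.        ] [622.68974924 -79.48149671 198.        ]
[ 596.  -368.5  190. ]
[ 588.8 -290.4  190. ]
[ 578.8 -212.5  190. ]
[ 571.4 -132.8  190. ]
yaw 5.942892238641696 236.98459661681545 rail yaw 6.0236928804734875
tip [ 580.9 -371.8  192. ]
tip [ 574.2 -291.9  192. ]
tip [ 563.6 -213.7  192. ]
tip [ 556.2 -133.7  192. ]
```

View pics/c3.png

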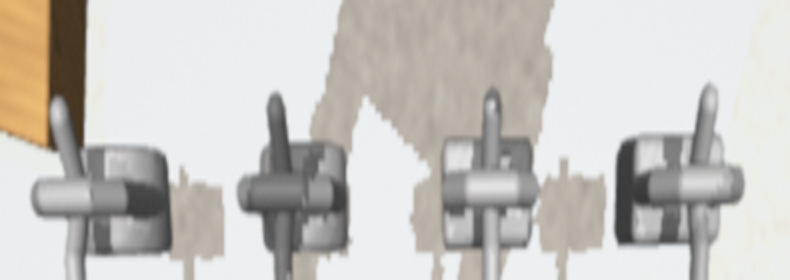

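```bash
python3 -m jog '[[[1.7,1.95,0],[0,0,0],81],[[1.7,1.95,2],[0,0,0],81],[[1.7,1.95,2],[0,0,0],81],[[1.7,1.95,2],[0,0,0],81],[[1.7,1.95,2],[0,0,0],81],[[0,0,2],[0,0,0],81],[[0,0,0],[0,0,0],81],[[0,0,0],[0,0,0],81],[[0,0,0],[0,0,0],81]]'
python3 - <<'E'
from h import *
print(totool([571.5,-132.5,141]),rot().as_matrix().round(3)[:,:2])
E
```

```text
t: 11.8
tool_pos: [571.9, -133.0, 242.7]
tcp_rot: [0.001, -0.051, 0.999, -0.0]
force: [0.8, -0.5, 0.2]
grip_width: 58.2
[ 0.05066182  0.06578244 10.16518473] [[-0.995 -0.103]
 [-0.103  0.995]
 [-0.002 -0.001]]
```

```bash
python3 -m jog '[[[0,0,2],[0,0,0],81],[[0,0,3],[0,0,0],81],[[0,0,3],[0,0,0],81],[[0,0,2.2],[0,0,0],81],[[0,0,0],[0,0,0],81],[[0,0,0],[0,0,0],255],[[0,0,0],[0,0,0],255],[[0,0,0],[0,0,0],255],[[0,0,0],[0,0,0],255],[[0,0,0],[0,0,0],255]]'
```

```text
t: 12.8
tool_pos: [572.3, -133.0, 141.4]
tcp_rot: [0.002, -0.052, 0.999, -0.001]
force: [1.8, -1.3, 5.3]
grip_width: 36.9
```

```bash
python3 -c "
from h import *
snap('side','s4.png');print(get_state()['force'])
g=cv2.imread('pics/s4.png')[150:330,220:440]; cv2.imwrite('pics/c4.png',cv2.resize(g,None,fx=3,fy=3,interpolation=2))"
```

```text
[ 1.70445234 -0.91216627  6.13833034]
```

View pics/c4.png

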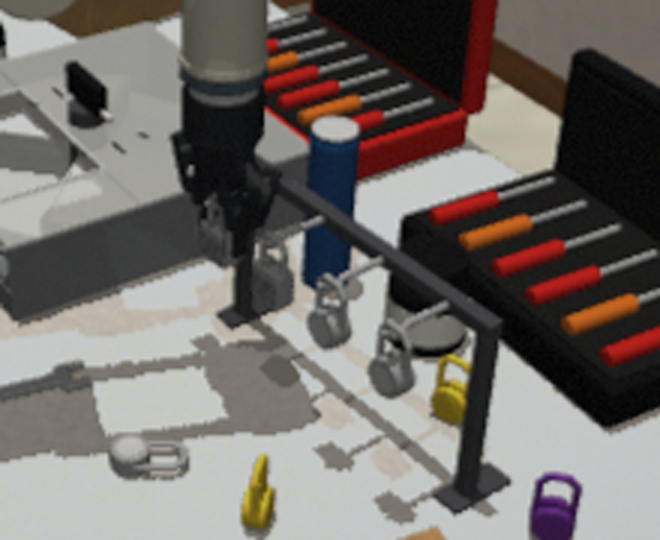

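Side view: the gripper is on the hook 3 lock. Hook 2 (crop (272,275)) is a square block, and hooks 1 and 0 ((328,315) and (392,370)) are discs. The lying disc is at (145,455). Now I unhook hook 3.

```bash
python3 -m jog '[[[0,0,-0.7],[0,0,0],255],[[0,0,-0.8],[0,0,0],255],[[0,0,0],[0,0,0],255],[[1.0,0,0],[0,0,0],255],[[1.5,0,0],[0,0,0],255],[[1.5,0,0],[0,0,0],255],[[0.5,0,0],[0,0,0],255],[[0,0,0],[0,0,0],255],[[0,0,-2],[0,0,0],255],[[0,0,-3],[0,0,0],255]]'
python3 -m jog '[[[0,0,-3],[0,0,0],255],[[0,0,-3],[0,0,0],255],[[0,2,0],[0,0,0],255],[[-0.4,4,0],[0,0,0],255],[[-0.4,4,0],[0,0,0],255],[[-0.4,4,0],[0,0,0],255],[[-0.4,4,0],[0,0,0],255],[[-0.4,4,0],[0,0,0],255],[[-0.4,4,0],[0,0,0],255],[[-0.4,4,0],[0,0,0],255]]'
python3 -m jog '[[[-0.4,4,0],[0,0,0],255],[[0,4,0],[0,0,0],255],[[0,0,0],[0,0,4],255],[[0,0,0],[0,0,0],255],[[0,0,0],[0,0,0],255]]'
python3 - <<'E'
from h import *
print(totool([518,239,200]),rot().as_matrix().round(3)[:,0],get_state()['joint_pos'])
E
```

```text
t: 13.85
tool_pos: [525.8, -136.9, 202.2]
tcp_rot: [-0.002, -0.052, 0.999, 0.001]
force: [0.1, 0.0, -1.0]
grip_width: 36.8
t: 14.85
tool_pos: [523.3, 166.0, 264.1]
tcp_rot: [0.0, -0.052, 0.999, 0.0]
force: [0.8, -0.5, -0.7]
grip_width: 37.3
t: 15.35
tool_pos: [519.1, 243.9, 264.0]
tcp_rot: [-0.0, -0.018, 1.0, -0.0]
force: [-0.2, 0.5, -0.9]
grip_width: 36.7
[ 0.12980643 -0.48650164  6.40347071] [-0.999 -0.036  0.   ] [ 3.80064651e-01  2.63816606e-02  1.25403789e+00 -2.14695482e-04
  1.86149311e+00 -1.22649903e+00]
```

```bash
python3 -m jog '[[[0.1,-0.5,2],[0,0,0],255],[[0,0,2],[0,-7.5,0],255],[[0,0,2],[0,-7.5,0],255],[[0,0,0],[0,-7.5,0],255],[[0,0,0],[0,-7.5,0],255],[[1.5,0,2.6],[0,0,0],255],[[1.5,0,2.6],[0,0,0],255],[[1.5,0,2.6],[0,0,0],255],[[0,0,0],[0,0,0],255],[[0,0,0],[0,0,0],255]]'
python3 - <<'E'
from h import *
print(totool([518,239,40]),rot().as_matrix().round(3))
E
```

```text
t: 16.35
tool_pos: [520.9, 238.3, 114.7]
tcp_rot: [0.259, -0.016, 0.966, 0.004]
force: [-0.2, -0.2, -1.4]
grip_width: 36.8
[3.98512558 0.09027071 6.32477232] [[-0.866 -0.034  0.499]
 [-0.029  0.999  0.016]
 [-0.5   -0.001 -0.866]]
```

```bash
python3 -m jog '[[[1,0.1,1.5],[0,0,0],255],[[1,0,1.6],[0,0,0],255],[[1,0,1.6],[0,0,0],255],[[1,0,1.6],[0,0,0],255],[[0,0,0],[0,0,0],255],[[0,0,0],[0,0,0],255]]'
python3 -c "
from h import *
print(get_state()['joint_pos'])"
```

```text
t: 16.95
tool_pos: [518.8, 240.2, 42.3]
tcp_rot: [0.26, -0.016, 0.965, 0.005]
force: [-1.1, 0.6, -0.4]
grip_width: 37.0
[ 0.50705784 -0.31583657  2.04055741 -0.28247914  0.95858076 -0.98850616]
```

```bash
python3 -m jog '[[[0,0,0.3],[0,0,0],255],[[0,0,0],[0,0,0],255],[[0,0,0],[0,0,0],87],[[0,0,0],[0,0,0],87],[[0,0,0],[0,0,0],87],[[0,0,0],[0,0,0],87],[[0,0,0],[0,0,0],87],[[-0.5,0,-0.9],[0,0,0],87],[[-1,0,-1.7],[0,0,0],87],[[-1.5,0,-2.6],[0,0,0],87]]'
python3 -m jog '[[[-2,0,-3.4],[0,0,0],87],[[-2,0,-3.4],[0,0,0],87],[[-2,0,-3.4],[0,0,0],87],[[-2,0,-3.4],[0,0,0],87],[[0,0,0],[0,0,0],87]]'
python3 - <<'E'
from h import *
snap('wrist','w5.png'); g=snap('scene','s5.png')['img']; cv2.imwrite('pics/c5.png',np.hstack([cv2.resize(cv2.imread('pics/w5.png'),(400,300)),cv2.resize(g[180:300,250:410],(400,300),interpolation=2)]))
print(get_state()['tool_pos'])
E
```

```text
t: 17.95
tool_pos: [518.0, 239.5, 96.3]
tcp_rot: [0.257, -0.017, 0.966, 0.004]
force: [1.0, 0.5, -0.2]
grip_width: 56.2
t: 18.45
tool_pos: [522.1, 240.8, 265.1]
tcp_rot: [0.265, -0.016, 0.964, 0.007]
force: [0.6, -0.7, 2.0]
grip_width: 56.1
[520.56661403 240.25550492 257.39541496]
```

View pics/c5.png

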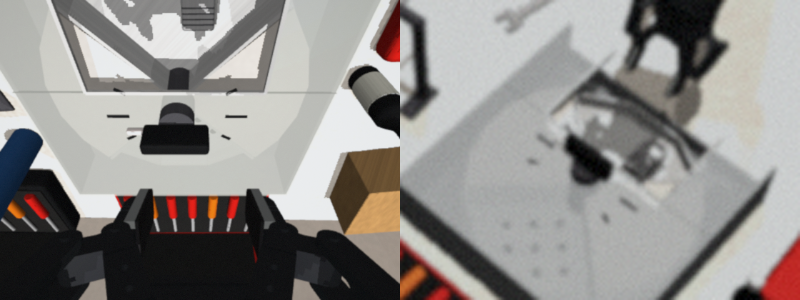

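The first block lies flat in the bin: wrist (198,12), scene crop (645,158). Next is hook 2.

```bash
python3 -m jog '[[[0,0,0],[0,7.5,0],81],[[0,0,0],[0,7.5,0],81],[[0,0,0],[0,7.5,0],81],[[0,0,0],[0,7.5,0],81],[[0,0,0],[0,0,-4],81],[[-0.1,-2.5,0],[0,0,0],81],[[-0.1,-4,0],[0,0,0],81],[[-0.1,-4,0],[0,0,0],81],[[-0.1,-4,0],[0,0,0],81],[[-0.1,-4,0],[0,0,0],81]]'
python3 -m jog '[[[-0.1,-4,0],[0,0,0],81],[[-0.1,-4,0],[0,0,0],81],[[-0.1,-4,0],[0,0,0],81],[[-0.1,-4,0],[0,0,0],81],[[-0.1,-4,0],[0,0,0],81],[[-0.1,-4,0],[0,0,0],81],[[-0.1,-3.2,0],[0,0,0],81],[[0,0,0],[0,0,0],81],[[0,0,0],[0,0,0],81],[[0,0,0],[0,0,0],81]]'
python3 - <<'E'
from h import *
print(totool([579,-212.5,141]),rot().as_matrix().round(3))
E
```

```text
t: 19.55
tool_pos: [543.8, 55.1, 253.0]
tcp_rot: [-0.002, -0.052, 0.999, 0.0]
force: [0.9, 0.2, -0.3]
grip_width: 58.6
t: 20.55
tool_pos: [579.4, -212.2, 254.1]
tcp_rot: [-0.001, -0.052, 0.999, 0.001]
force: [0.4, 0.1, 0.1]
grip_width: 58.2
[ 0.03208508 -0.03778276 11.31392345] [[-0.995 -0.105 -0.001]
 [-0.105  0.995  0.001]
 [ 0.001  0.001 -1.   ]]
```

Well aligned, so I descend, grip and unhook, then carry it over to the magazine.

```bash
python3 -m jog '[[[0,0,2.3],[0,0,0],81],[[0,0,3],[0,0,0],81],[[0,0,3],[0,0,0],81],[[0,0,3],[0,0,0],81],[[0,0,0],[0,0,0],81],[[0,0,0],[0,0,0],255],[[0,0,0],[0,0,0],255],[[0,0,0],[0,0,0],255],[[0,0,0],[0,0,0],255],[[0,0,0],[0,0,0],255]]'
python3 -m jog '[[[0,0,-0.7],[0,0,0],255],[[0,0,-0.8],[0,0,0],255],[[0,0,0],[0,0,0],255],[[1.0,0,0],[0,0,0],255],[[1.5,0,0],[0,0,0],255],[[1.5,0,0],[0,0,0],255],[[0.5,0,0],[0,0,0],255],[[0,0,0],[0,0,0],255],[[0,0,-2],[0,0,0],255],[[0,0,-3],[0,0,0],255]]'
python3 -m jog '[[[0,0,-3],[0,0,0],255],[[0,0,-3],[0,0,0],255],[[0,2,0],[0,0,0],255],[[-0.3,4,0],[0,0,0],255],[[-0.3,4,0],[0,0,0],255],[[-0.3,4,0],[0,0,0],255],[[-0.3,4,0],[0,0,0],255],[[-0.3,4,0],[0,0,0],255],[[-0.3,4,0],[0,0,0],255],[[-0.3,4,0],[0,0,0],255]]'
python3 -m jog '[[[-0.3,4,0],[0,0,0],255],[[-0.3,4,0],[0,0,0],255],[[-0.3,3,0],[0,0,4],255],[[0,0,0],[0,0,0],255],[[0,0,0],[0,0,0],255]]'
python3 - <<'E'
from h import *
print(totool([518,194,200]),rot().as_matrix().round(3)[:,0])
E
```

```text
t: 21.55
tool_pos: [580.4, -213.3, 143.9]
tcp_rot: [0.001, -0.052, 0.999, -0.0]
force: [0.7, 1.3, 4.1]
grip_width: 37.2
t: 22.55
tool_pos: [534.2, -217.4, 204.8]
tcp_rot: [-0.002, -0.052, 0.999, 0.001]
force: [0.6, -0.7, -1.2]
grip_width: 37.0
t: 23.55
tool_pos: [524.7, 84.5, 267.0]
tcp_rot: [0.0, -0.052, 0.999, 0.0]
force: [0.5, 0.1, -1.6]
grip_width: 37.2
t: 24.05
tool_pos: [522.2, 193.7, 266.7]
tcp_rot: [-0.0, -0.018, 1.0, -0.0]
force: [0.8, -1.2, -0.5]
grip_width: 37.0
[0.4192847  0.05062217 6.66715666] [-0.999 -0.036  0.001]
```

```bash
python3 -m jog '[[[0.4,0,2],[0,0,0],255],[[0,0,2],[0,-7.5,0],255],[[0,0,2],[0,-7.5,0],255],[[0,0,0],[0,-7.5,0],255],[[0,0,0],[0,-7.5,0],255],[[1.5,0,2.6],[0,0,0],255],[[1.5,0,2.6],[0,0,0],255],[[1.5,0,2.6],[0,0,0],255],[[0,0,0],[0,0,0],255],[[0,0,0],[0,0,0],255]]'
python3 -m jog '[[[1,0,1.6],[0,0,0],255],[[1,0,1.6],[0,0,0],255],[[0.8,0,1.6],[0,0,0],255],[[0,0,0],[0,0,0],255],[[0,0,0],[0,0,0],255]]'
python3 - <<'E'
from h import *
print(totool([518,194,52]),rot().as_matrix().round(3)[:,0])
E
```

```text
t: 25.05
tool_pos: [521.0, 192.0, 117.4]
tcp_rot: [0.259, -0.016, 0.966, 0.004]
force: [0.7, -0.2, -1.4]
grip_width: 37.3
t: 25.55
tool_pos: [521.7, 193.0, 64.0]
tcp_rot: [0.26, -0.016, 0.965, 0.005]
force: [0.2, 0.2, -0.1]
grip_width: 37.4
[0.92416595 0.11100959 0.85492609] [-0.864 -0.029 -0.502]
```

```bash
python3 -m jog '[[[0.5,0,0.5],[0,0,0],255],[[0.5,0,0.5],[0,0,0],255],[[0,0,0],[0,0,0],255],[[0,0,0],[0,0,0],87],[[0,0,0],[0,0,0],87],[[0,0,0],[0,0,0],87],[[0,0,0],[0,0,0],87],[[0,0,0],[0,0,0],87],[[-0.5,0,-0.9],[0,0,0],87],[[-1,0,-1.7],[0,0,0],87]]'
python3 -m jog '[[[-1.5,0,-2.6],[0,0,0],87],[[-2,0,-3.4],[0,0,0],87],[[-2,0,-3.4],[0,0,0],87],[[-2,0,-3.4],[0,7.5,0],87],[[0,0,0],[0,7.5,0],87],[[0,0,0],[0,7.5,0],87],[[0,0,0],[0,7.5,0],87],[[0,0,0],[0,0,8],0],[[0,0,0],[0,0,8],0],[[0,0,0],[0,0,8],0]]'
python3 -m jog '[[[0,0,0],[0,0,8],0],[[0,0,0],[0,0,8],0],[[0,0,0],[0,0,8],0],[[0,0,0],[0,0,8],0],[[0,0,0],[0,0,8],0],[[0,0,0],[0,0,8],0],[[0,0,0],[0,0,8],0],[[0,0,0],[0,0,8],0],[[0,0,0],[0,0,2],0],[[0,0,0],[0,0,0],0]]'
python3 - <<'E'
from h import *
snap('wrist','w6.png'); g=snap('scene','s6.png')['img']; cv2.imwrite('pics/c6.png',np.hstack([cv2.resize(cv2.imread('pics/w6.png'),(400,300)),cv2.resize(g[180:300,250:410],(400,300),interpolation=2)]))
print(totool([601,217,220]),rot().as_matrix().round(3)[:,0],get_state()['joint_pos'])
E
```

```text
t: 26.55
tool_pos: [515.9, 192.4, 76.7]
tcp_rot: [0.257, -0.017, 0.966, 0.004]
force: [0.1, 0.2, 1.0]
grip_width: 56.1
t: 27.55
tool_pos: [518.4, 192.8, 226.6]
tcp_rot: [-0.0, 0.194, 0.981, -0.0]
force: [1.0, 0.7, 0.5]
grip_width: 85.3
t: 28.55
tool_pos: [518.0, 192.9, 227.2]
tcp_rot: [0.0, 0.695, 0.719, 0.0]
force: [0.6, 0.0, 0.2]
grip_width: 85.5
[2.11610162 8.38207046 0.6981428 ] [-0.035  0.999  0.   ] [ 2.94902896e-01 -3.92377838e-02  1.38511145e+00  2.60452515e-06
  1.79497225e+00  2.59406016e-01]
```

View pics/c6.png

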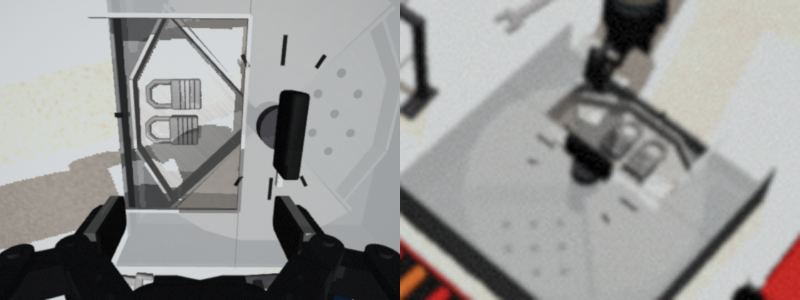

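Both blocks lie side by side in the block bin, at (173,95) and (173,130). Now I turn the knob clockwise, with one regrasp at −1 click.

```bash
python3 -m jog '[[[0.5,2,0],[0,0,0],0],[[0.5,2.2,0],[0,0,0],0],[[0.5,2.1,0],[0,0,0],0],[[0.6,2.1,0],[0,0,0],0],[[0,0,0],[0,0,0],0],[[0,0,2.5],[0,0,0],0],[[0,0,3],[0,0,0],0],[[0,0,3],[0,0,0],0],[[0,0,1],[0,0,0],0],[[0,0,0],[0,0,0],0]]'
python3 -m jog '[[[0,0,0],[0,0,0],255],[[0,0,0],[0,0,0],255],[[0,0,0],[0,0,0],255],[[0,0,0],[0,0,0],255],[[0,0,0],[0,0,0],255],[[0,0,0],[0,0,0],255]]'
python3 -c "
from h import *
print(get_state()['ft_torque'])"
```

```text
t: 29.65
tool_pos: [599.9, 216.3, 129.6]
tcp_rot: [-0.001, 0.695, 0.719, -0.002]
force: [-0.4, 0.2, 0.1]
grip_width: 85.2
t: 30.25
tool_pos: [599.9, 216.8, 132.4]
tcp_rot: [-0.001, 0.695, 0.719, -0.001]
force: [-8.8, -1.6, 5.0]
grip_width: 15.1
[-0.12177806  1.00732474 -0.07065674]
```

```bash
python3 -m jog '[[[0,0,0],[0,0,4],255],[[0,0,0],[0,0,8],255],[[0,0,0],[0,0,8],255],[[0,0,0],[0,0,8],255],[[0,0,0],[0,0,8],255],[[0,0,0],[0,0,8],255],[[0,0,0],[0,0,8],255],[[0,0,0],[0,0,8],255],[[0,0,0],[0,0,8],255],[[0,0,0],[0,0,8],255]]'
python3 -m jog '[[[0,0,0],[0,0,8],255],[[0,0,0],[0,0,8],255],[[0,0,0],[0,0,8],255],[[0,0,0],[0,0,8],255],[[0,0,0],[0,0,8],255],[[0,0,0],[0,0,4],255],[[0,0,0],[0,0,0],255],[[0,0,0],[0,0,0],255]]'
python3 -c "
from h import *
print(get_state()['ft_torque'],rot().as_matrix().round(3)[:,0],get_state()['joint_pos'][5])"
```

```text
t: 31.25
tool_pos: [600.5, 216.4, 132.4]
tcp_rot: [0.0, 0.991, 0.136, -0.001]
force: [-4.3, -2.0, 4.2]
grip_width: 15.1
t: 32.05
tool_pos: [600.4, 215.9, 132.4]
tcp_rot: [0.001, 0.97, -0.243, -0.0]
force: [-5.7, -3.3, 4.4]
grip_width: 15.3
[-0.43652476  0.80191963 -0.10731891] [ 0.882 -0.471 -0.001] 2.353224931119979
```

```bash
python3 -m jog '[[[0,0,0],[0,0,0],0],[[0,0,0],[0,0,0],0],[[0,0,0],[0,0,0],0],[[0,0,0],[0,0,0],0],[[0,0,-2],[0,0,0],0],[[0,0,-4],[0,0,0],0],[[0,0,-2],[0,0,0],0],[[0,0,0],[0,0,-6],0],[[0,0,0],[0,0,-8],0],[[0,0,0],[0,0,-8],0]]'
python3 -m jog '[[[0,0,0],[0,0,-8],0],[[0,0,0],[0,0,-8],0],[[0,0,0],[0,0,-8],0],[[0,0,0],[0,0,-8],0],[[0,0,0],[0,0,-8],0],[[0,0,0],[0,0,-8],0],[[0,0,0],[0,0,-8],0],[[0,0,0],[0,0,-8],0],[[0,0,0],[0,0,-8],0],[[0,0,0],[0,0,-8],0]]'
python3 -m jog '[[[0,0,0],[0,0,-8],0],[[0,0,0],[0,0,-8],0],[[0,0,0],[0,0,-8],0],[[0,0,0],[0,0,-8],0],[[0,0,0],[0,0,-8],0],[[0,0,0],[0,0,-8],0],[[0,0,0],[0,0,-8],0],[[0,0,0],[0,0,-8],0],[[0,0,0],[0,0,-8],0],[[0,0,0],[0,0,-6],0]]'
python3 - <<'E'
from h import *
print(totool([601,217,132]),rot().as_matrix().round(3)[:,0])
E
```

```text
t: 33.05
tool_pos: [601.3, 216.8, 211.6]
tcp_rot: [-0.0, 0.999, -0.05, 0.0]
force: [0.3, 0.7, 0.2]
grip_width: 85.5
t: 34.05
tool_pos: [601.2, 216.8, 211.3]
tcp_rot: [-0.0, 0.797, 0.604, 0.0]
force: [0.3, 0.7, 0.2]
grip_width: 85.4
t: 35.05
tool_pos: [601.2, 216.8, 211.2]
tcp_rot: [-0.0, 0.24, 0.971, 0.0]
force: [0.1, -0.1, 0.1]
grip_width: 85.6
[0.02658197 0.0128887  7.92323022] [-0.885  0.465  0.   ]
```

```bash
python3 -m jog '[[[0,0,2.5],[0,0,0],0],[[0,0,3],[0,0,0],0],[[0,0,2.4],[0,0,0],0],[[0,0,0],[0,0,0],0],[[0,0,0],[0,0,0],255],[[0,0,0],[0,0,0],255],[[0,0,0],[0,0,0],255],[[0,0,0],[0,0,0],255],[[0,0,0],[0,0,0],255],[[0,0,0],[0,0,0],255]]'
python3 -m jog '[[[0,0,0],[0,0,4],255],[[0,0,0],[0,0,8],255],[[0,0,0],[0,0,8],255],[[0,0,0],[0,0,8],255],[[0,0,0],[0,0,8],255],[[0,0,0],[0,0,8],255],[[0,0,0],[0,0,8],255],[[0,0,0],[0,0,8],255],[[0,0,0],[0,0,0],255],[[0,0,0],[0,0,0],255]]'
python3 -c "
from h import *
print(get_state()['ft_torque'],rot().as_matrix().round(3)[:,0],get_state()['joint_pos'][5])"
```

```text
t: 36.05
tool_pos: [601.0, 215.7, 133.7]
tcp_rot: [0.0, 0.243, 0.97, -0.001]
force: [-2.6, -4.5, 4.3]
grip_width: 15.0
t: 37.05
tool_pos: [600.0, 215.1, 133.7]
tcp_rot: [0.0, 0.695, 0.719, -0.002]
force: [-8.6, -7.2, 7.0]
grip_width: 14.8
[-0.86562785  1.15505073 -0.0611177 ] [-0.033  0.999 -0.003] 0.2589342015232587
```

```bash
python3 -m jog '[[[0,0,0],[0,0,0],0],[[0,0,0],[0,0,0],0],[[0,0,0],[0,0,0],0],[[0,0,0],[0,0,0],0],[[0,0,-2],[0,0,0],0],[[0,0,-4],[0,0,0],0],[[0,0,-4],[0,0,0],0],[[0,0,-3],[0,0,0],0],[[0,0,0],[0,0,0],0],[[0,0,0],[0,0,0],0]]'
python3 - <<'E'
from h import *
snap('wrist','w7.png'); g=snap('scene','s7.png')['img']; cv2.imwrite('pics/c7.png',np.hstack([cv2.resize(cv2.imread('pics/w7.png'),(400,300)),cv2.resize(g[140:230,180:300],(400,300),interpolation=2)]))
print(get_state()['tool_pos'])
E
python3 -m jog '[[[0,0,0],[0,0,-6],81],[[0,0,0],[0,0,-8],81],[[0,0,0],[0,0,-8],81],[[0,0,0],[0,0,-8],81],[[0,0,0],[0,0,-8],81],[[0,0,0],[0,0,-8],81],[[0,0,0],[0,0,-8],81],[[0,0,0],[0,0,-8],81],[[0,0,0],[0,0,-8],81],[[0,0,0],[0,0,-8],81]]'
python3 -m jog '[[[0,0,0],[0,0,-8],81],[[0,0,0],[0,0,-8],81],[[0.3,-2,0],[0,0,0],81],[[0.5,-4,0],[0,0,0],81],[[0.5,-4,0],[0,0,0],81],[[0.5,-4,0],[0,0,0],81],[[0.5,-4,0],[0,0,0],81],[[0.5,-4,0],[0,0,0],81],[[0.5,-4,0],[0,0,0],81],[[0.5,-4,0],[0,0,0],81]]'
python3 -m jog '[[[0.5,-4,0],[0,0,0],81],[[0.5,-4,0],[0,0,0],81],[[0.5,-4,0],[0,0,0],81],[[0.5,-4,0],[0,0,0],81],[[0.5,-4,0],[0,0,0],81],[[0.6,-4,0],[0,0,0],81],[[0,0,0],[0,0,0],81],[[0,0,0],[0,0,0],81],[[0,0,0],[0,0,0],81]]'
python3 - <<'E'
from h import *
print(totool([588.5,-290.5,143]),rot().as_matrix().round(3)[:,0],get_state()['joint_pos'])
E
```

```text
t: 38.05
tool_pos: [601.5, 216.9, 263.2]
tcp_rot: [0.0, 0.695, 0.719, 0.001]
force: [-0.7, -0.3, -0.5]
grip_width: 85.2
[600.82774858 216.68088894 260.43189265]
t: 39.15
tool_pos: [600.7, 216.6, 259.9]
tcp_rot: [-0.002, 0.085, 0.996, -0.001]
force: [-0.1, 0.8, -0.3]
grip_width: 58.5
t: 40.15
tool_pos: [593.7, -87.1, 260.1]
tcp_rot: [-0.002, -0.052, 0.999, 0.0]
force: [0.2, 0.6, 0.5]
grip_width: 58.3
t: 41.05
tool_pos: [588.6, -326.5, 261.2]
tcp_rot: [-0.001, -0.052, 0.999, 0.001]
force: [-0.2, -0.3, 0.1]
grip_width: 58.3
[-0.38510258  3.5622615  11.82546597] [-0.995 -0.105  0.001] [-5.57252363e-01  3.04909069e-01  9.50195051e-01  5.05222092e-04
  1.88844547e+00 -2.23265213e+00]
```

View pics/c7.png

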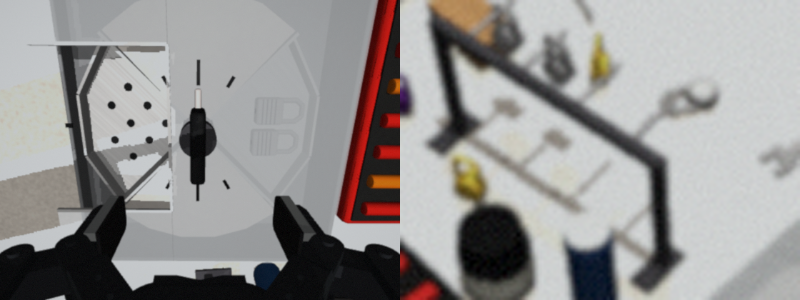

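The perforated disc bin is now under the window, at (130,110), and the blocks are safe on the far side. I correct for the overshoot, then pick hook 1.

```bash
python3 -m jog '[[[-0.2,1.8,0],[0,0,0],81],[[-0.2,1.8,0],[0,0,0],81],[[0,0,0],[0,0,0],81],[[0,0,0],[0,0,0],81],[[0,0,2],[0,0,0],81],[[0,0,2],[0,0,0],81],[[0,0,0],[0,0,0],81]]'
python3 - <<'E'
from h import *
print(totool([588.5,-290.5,143]))
E
```

```text
t: 41.75
tool_pos: [587.8, -290.6, 218.6]
tcp_rot: [-0.002, -0.052, 0.999, 0.001]
force: [-0.4, 0.3, -0.6]
grip_width: 58.2
[-0.10691249 -0.02287126  7.55888114]
```

```bash
python3 -m jog '[[[-0.1,0,2.5],[0,0,0],81],[[0,0,3],[0,0,0],81],[[0,0,2.6],[0,0,0],81],[[0,0,0],[0,0,0],81],[[0,0,0],[0,0,0],255],[[0,0,0],[0,0,0],255],[[0,0,0],[0,0,0],255],[[0,0,0],[0,0,0],255],[[0,0,0],[0,0,0],255]]'
python3 -m jog '[[[0,0,-0.7],[0,0,0],255],[[0,0,-0.8],[0,0,0],255],[[0,0,0],[0,0,0],255],[[1.0,0,0],[0,0,0],255],[[1.5,0,0],[0,0,0],255],[[1.5,0,0],[0,0,0],255],[[0.5,0,0],[0,0,0],255],[[0,0,0],[0,0,0],255],[[0,0,-2],[0,0,0],255],[[0,0,-3],[0,0,0],255]]'
python3 -m jog '[[[0,0,-3],[0,0,0],255],[[0,0,-3],[0,0,0],255],[[0,2,0],[0,0,0],255],[[-0.3,4,0],[0,0,0],255],[[-0.3,4,0],[0,0,0],255],[[-0.3,4,0],[0,0,0],255],[[-0.3,4,0],[0,0,0],255],[[-0.3,4,0],[0,0,0],255],[[-0.3,4,0],[0,0,0],255],[[-0.3,4,0],[0,0,0],255]]'
python3 -m jog '[[[-0.3,4,0],[0,0,0],255],[[-0.3,4,0],[0,0,0],255],[[-0.3,4,0],[0,0,0],255],[[-0.3,4,0],[0,0,0],255],[[-0.3,4,0],[0,0,0],255],[[0,0,0],[0,0,4],255],[[0,0,0],[0,0,0],255],[[0,0,0],[0,0,0],255]]'
python3 - <<'E'
from h import *
print(totool([518,239,200]),rot().as_matrix().round(3)[:,0])
E
```

```text
t: 42.65
tool_pos: [590.6, -291.7, 143.6]
tcp_rot: [0.002, -0.052, 0.999, -0.001]
force: [1.0, -1.0, 4.6]
grip_width: 36.5
t: 43.65
tool_pos: [544.4, -295.2, 203.8]
tcp_rot: [-0.002, -0.052, 0.999, 0.002]
force: [0.4, -0.1, -1.2]
grip_width: 36.2
t: 44.65
tool_pos: [534.8, 6.6, 266.3]
tcp_rot: [0.0, -0.052, 0.999, 0.0]
force: [0.6, 0.0, -2.1]
grip_width: 36.6
t: 45.45
tool_pos: [529.1, 205.1, 266.2]
tcp_rot: [-0.0, -0.018, 1.0, -0.0]
force: [-0.6, -0.1, -1.6]
grip_width: 36.3
[0.98393779 3.42868122 6.61690807] [-0.999 -0.036  0.   ]
```

```bash
python3 -m jog '[[[1,3.4,2],[0,0,0],255],[[0,0,2],[0,-7.5,0],255],[[0,0,2],[0,-7.5,0],255],[[0,0,0],[0,-7.5,0],255],[[0,0,0],[0,-7.5,0],255],[[1.5,0,2.6],[0,0,0],255],[[1.5,0,2.6],[0,0,0],255],[[1.5,0,2.6],[0,0,0],255],[[0,0,0],[0,0,0],255],[[0,0,0],[0,0,0],255]]'
python3 -m jog '[[[1.1,0,1.6],[0,0,0],255],[[1.1,0,1.6],[0,0,0],255],[[1,0,1.6],[0,0,0],255],[[0.9,0,1.3],[0,0,0],255],[[0,0,0],[0,0,0],255],[[0,0,0],[0,0,0],255]]'
python3 - <<'E'
from h import *
print(totool([518,239,45]),rot().as_matrix().round(3)[:,0])
E
```

```text
t: 46.45
tool_pos: [520.6, 238.1, 116.7]
tcp_rot: [0.259, -0.016, 0.966, 0.004]
force: [0.3, 1.0, -0.7]
grip_width: 36.5
t: 47.05
tool_pos: [516.7, 239.0, 45.7]
tcp_rot: [0.26, -0.016, 0.965, 0.005]
force: [0.6, 0.7, -1.5]
grip_width: 36.5
[-0.07996111 -0.00568925  0.1240796 ] [-0.864 -0.029 -0.502]
```

```bash
python3 -m jog '[[[0,0,0],[0,0,0],87],[[0,0,0],[0,0,0],87],[[0,0,0],[0,0,0],87],[[0,0,0],[0,0,0],87],[[0,0,0],[0,0,0],87],[[-0.5,0,-0.9],[0,0,0],87],[[-1,0,-1.7],[0,0,0],87],[[-1.5,0,-2.6],[0,0,0],87],[[-2,0,-3.4],[0,0,0],87],[[-2,0,-3.4],[0,0,0],87]]'
python3 -m jog '[[[-2,0,-3.4],[0,0,0],87],[[-2,0,-3.4],[0,0,0],87],[[0,0,0],[0,7.5,0],81],[[0,0,0],[0,7.5,0],81],[[0,0,0],[0,7.5,0],81],[[0,0,0],[0,7.5,0],81],[[0,0,0],[0,0,-4],81],[[0,0,0],[0,0,0],81],[[0,0,0],[0,0,0],81]]'
python3 - <<'E'
from h import *
snap('scene','s8.png')
print(totool([596,-368.5,255]),rot().as_matrix().round(3)[:,0])
E
```

```text
t: 48.05
tool_pos: [515.7, 238.6, 183.9]
tcp_rot: [0.259, -0.017, 0.966, 0.004]
force: [-0.0, 0.5, -0.1]
grip_width: 56.3
t: 48.95
tool_pos: [516.7, 238.8, 261.7]
tcp_rot: [0.001, -0.051, 0.999, 0.0]
force: [-0.8, 0.1, 0.2]
grip_width: 58.1
[ -1.67969726 -61.23224131   0.68119334] [-0.995 -0.103 -0.002]
```

```bash
python3 -m jog '[[[-0.2,-1.2,0],[0,0,0],81],[[-0.1,-4,0],[0,0,0],81],[[-0.1,-4,0],[0,0,0],81],[[-0.1,-4,0],[0,0,0],81],[[-0.1,-4,0],[0,0,0],81],[[-0.1,-4,0],[0,0,0],81],[[-0.1,-4,0],[0,0,0],81],[[-0.1,-4,0],[0,0,0],81],[[-0.1,-4,0],[0,0,0],81],[[-0.1,-4,0],[0,0,0],81]]'
python3 -m jog '[[[-0.1,-4,0],[0,0,0],81],[[-0.1,-4,0],[0,0,0],81],[[-0.1,-4,0],[0,0,0],81],[[-0.1,-4,0],[0,0,0],81],[[-0.1,-4,0],[0,0,0],81],[[-0.1,-4,0],[0,0,0],81],[[0,0,0],[0,0,0],81],[[0,0,0],[0,0,0],81],[[0,0,0],[0,0,0],81],[[0,0,0],[0,0,0],81]]'
python3 - <<'E'
from h import *
print(totool([596,-368.5,139]),rot().as_matrix().round(3)[:,0],get_state()['joint_pos'])
E
```

```text
t: 50.0
tool_pos: [565.5, -132.2, 262.1]
tcp_rot: [0.001, -0.052, 0.999, -0.001]
force: [-0.3, -1.7, 0.3]
grip_width: 58.3
t: 51.0
tool_pos: [597.1, -366.9, 262.4]
tcp_rot: [0.001, -0.053, 0.999, -0.0]
force: [-0.2, -0.4, 1.0]
grip_width: 58.2
[ 0.14724789 -0.13328638 12.34025498] [-0.994 -0.105 -0.001] [-5.99598822e-01  3.85805495e-01  8.48942799e-01  1.83919524e-04
  1.90505507e+00 -2.27565199e+00]
```

```bash
python3 -m jog '[[[0.1,-0.1,2],[0,0,0],81],[[0,0,3.3],[0,0,0],81],[[0,0,3.5],[0,0,0],81],[[0,0,3.5],[0,0,0],81],[[0,0,0],[0,0,0],81],[[0,0,0],[0,0,0],255],[[0,0,0],[0,0,0],255],[[0,0,0],[0,0,0],255],[[0,0,0],[0,0,0],255],[[0,0,0],[0,0,0],255]]'
python3 -m jog '[[[0,0,-0.7],[0,0,0],255],[[0,0,-0.8],[0,0,0],255],[[0,0,0],[0,0,0],255],[[1.0,0,0],[0,0,0],255],[[1.5,0,0],[0,0,0],255],[[1.5,0,0],[0,0,0],255],[[0.5,0,0],[0,0,0],255],[[0,0,0],[0,0,0],255],[[0,0,-2],[0,0,0],255],[[0,0,-3],[0,0,0],255]]'
python3 -m jog '[[[0,0,-3],[0,0,0],255],[[0,0,-3],[0,0,0],255],[[0,2,0],[0,0,0],255],[[-0.3,4,0],[0,0,0],255],[[-0.3,4,0],[0,0,0],255],[[-0.3,4,0],[0,0,0],255],[[-0.3,4,0],[0,0,0],255],[[-0.3,4,0],[0,0,0],255],[[-0.3,4,0],[0,0,0],255],[[-0.3,4,0],[0,0,0],255]]'
python3 -m jog '[[[-0.3,4,0],[0,0,0],255],[[-0.3,4,0],[0,0,0],255],[[-0.3,4,0],[0,0,0],255],[[-0.3,4,0],[0,0,0],255],[[-0.3,4,0],[0,0,0],255],[[-0.3,4,0],[0,0,0],255],[[0,2,0],[0,0,4],255],[[0,0,0],[0,0,0],255],[[0,0,0],[0,0,0],255]]'
python3 - <<'E'
from h import *
print(totool([518,194,260]),rot().as_matrix().round(3)[:,0])
E
```

```text
t: 52.0
tool_pos: [597.1, -369.7, 140.6]
tcp_rot: [0.002, -0.052, 0.999, -0.001]
force: [1.2, 0.4, 5.8]
grip_width: 36.6
t: 53.0
tool_pos: [550.9, -373.2, 200.2]
tcp_rot: [-0.002, -0.052, 0.999, 0.002]
force: [0.3, -1.6, -2.3]
grip_width: 36.7
t: 54.0
tool_pos: [541.2, -71.5, 262.9]
tcp_rot: [0.0, -0.052, 0.999, 0.0]
force: [0.9, -0.3, -1.8]
grip_width: 36.9
t: 54.9
tool_pos: [532.1, 187.4, 262.7]
tcp_rot: [-0.0, -0.018, 1.0, -0.0]
force: [0.4, 0.1, -1.8]
grip_width: 36.4
[1.38962993 0.71215869 0.27440782] [-0.999 -0.036  0.   ]
```

```bash
python3 -m jog '[[[1.4,0.7,2],[0,0,0],255],[[0,0,2],[0,-7.5,0],255],[[0,0,2],[0,-7.5,0],255],[[0,0,0],[0,-7.5,0],255],[[0,0,0],[0,-7.5,0],255],[[1.5,0,2.6],[0,0,0],255],[[1.5,0,2.6],[0,0,0],255],[[1.5,0,2.6],[0,0,0],255],[[0,0,0],[0,0,0],255],[[0,0,0],[0,0,0],255]]'
python3 -m jog '[[[1.1,0,1.6],[0,0,0],255],[[1.1,0,1.6],[0,0,0],255],[[1,0,1.6],[0,0,0],255],[[0.2,0,0.4],[0,0,0],255],[[0,0,0],[0,0,0],255],[[0,0,0],[0,0,0],255]]'
python3 - <<'E'
from h import *
print(totool([518,194,53]),rot().as_matrix().round(3)[:,0])
E
```

```text
t: 55.9
tool_pos: [520.7, 192.7, 113.4]
tcp_rot: [0.259, -0.016, 0.966, 0.004]
force: [0.2, -0.3, -1.2]
grip_width: 36.7
t: 56.5
tool_pos: [518.4, 193.8, 53.6]
tcp_rot: [0.26, -0.016, 0.965, 0.005]
force: [0.5, 0.9, -0.6]
grip_width: 36.7
[0.06273117 0.01705682 0.03507982] [-0.864 -0.029 -0.503]
```

```bash
python3 -m jog '[[[0,0,0],[0,0,0],87],[[0,0,0],[0,0,0],87],[[0,0,0],[0,0,0],87],[[0,0,0],[0,0,0],87],[[0,0,0],[0,0,0],87],[[-0.5,0,-0.9],[0,0,0],87],[[-1,0,-1.7],[0,0,0],87],[[-1.5,0,-2.6],[0,0,0],87],[[-2,0,-3.4],[0,0,0],87],[[-2,0,-3.4],[0,0,0],87]]'
python3 -m jog '[[[-2,0,-3.4],[0,0,0],87],[[-2,0,-3.4],[0,0,0],87],[[0,0,0],[0,7.5,0],81],[[0,0,0],[0,7.5,0],81],[[0,0,0],[0,7.5,0],81],[[0,0,0],[0,7.5,0],81],[[0.3,-2.3,0],[0,0,0],0],[[0.3,-4,0],[0,0,0],0],[[0.3,-4,0],[0,0,0],0],[[0.3,-4,0],[0,0,0],0]]'
python3 -m jog '[[[0.3,-4,0],[0,0,0],0],[[0.3,-4,0],[0,0,0],0],[[0.3,-4,0],[0,0,0],0],[[0.3,-4,0],[0,0,0],0],[[0.3,-4,0],[0,0,0],0],[[0.3,-4,0],[0,0,0],0],[[0.3,-4,0],[0,0,0],0],[[0,0,-3],[0,0,0],0],[[0,0,0],[0,0,0],0],[[0,0,0],[0,0,0],0]]'
python3 - <<'E'
from h import *
snap('wrist','w9.png'); g=snap('scene','s9.png')['img']; cv2.imwrite('pics/c9.png',np.hstack([cv2.resize(cv2.imread('pics/w9.png'),(480,360)),cv2.resize(g[190:280,290:370],(320,360),interpolation=2)]))
print(get_state()['tool_pos'],rot().as_matrix().round(3)[:,0])
E
```

```text
t: 57.5
tool_pos: [517.4, 193.5, 191.8]
tcp_rot: [0.259, -0.017, 0.966, 0.004]
force: [1.0, -0.6, -0.5]
grip_width: 56.2
t: 58.5
tool_pos: [511.2, 49.0, 269.4]
tcp_rot: [0.0, -0.018, 1.0, -0.0]
force: [0.8, -0.4, 0.0]
grip_width: 85.4
t: 59.5
tool_pos: [500.0, -230.4, 300.3]
tcp_rot: [0.001, -0.017, 1.0, -0.001]
force: [0.8, -1.1, -0.1]
grip_width: 85.3
[ 499.82417432 -229.72397477  298.54325448] [-0.999 -0.035  0.   ]
```

View pics/c9.png

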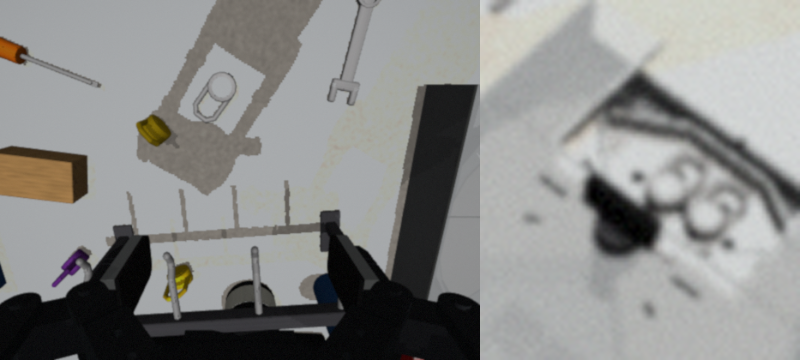

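The bin holds two discs, at crop (675,180) and (715,208). disc3 lies with its body at wrist-crop (221,86) and its bow end at (202,118). The yellow decoy at (154,128) is clear of it.

```bash
python3 - <<'E'
from h import *
s=load('w9'); f=560/480
for n,p,z in [('body',(221,86),22),('bowend',(198,121),14),('bowL',(194,108),14),('bowR',(216,117),14),('decoy',(154,128),15),('farbody',(226,73),22)]:
    print(n,onz(s,p[0]*f,p[1]*f,z).round(1))
g=cv2.cvtColor(s['img'],cv2.COLOR_BGR2HSV)[70:160,205:295]
cv2.imwrite('pics/c10.png',cv2.resize(s['img'][70:160,205:295],None,fx=6,fy=6,interpolation=2))
E
```

```text
body [ 427.1 -255.6   22. ]
bowend [ 473.9 -286.7   14. ]
bowL [ 456.8 -291.9   14. ]
bowR [ 467.7 -262.2   14. ]
decoy [ 485.3 -346.9   15. ]
farbody [ 411.1 -249.4   22. ]
```

View pics/c10.png

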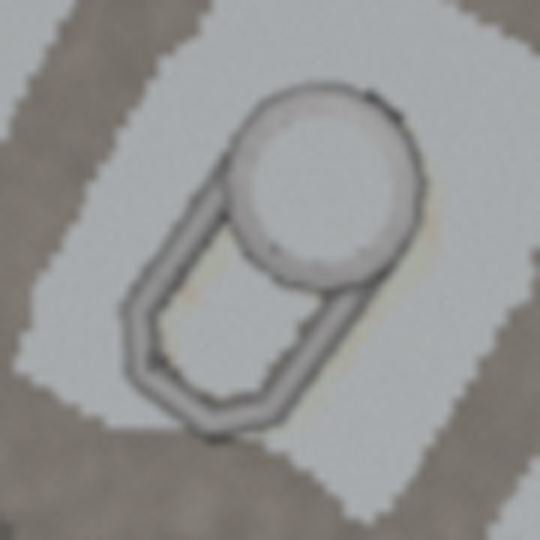

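```bash
python3 - <<'E'
from h import *
s=load('w9'); c=lambda x,y,z:onz(s,205+x/6,70+y/6,z)
b=c(325,187,20); e=c(172,389,14); print(b,e,np.linalg.norm((e-b)[:2]))
for q in [((225,180),(130,310)),((385,275),(285,410))]:
    d=c(*q[1],14)-c(*q[0],14); print('leg az',np.degrees(np.arctan2(d[1],d[0])))
d=e-b; az=np.arctan2(d[1],d[0]); print('az',np.degrees(az))
g=b[:2]+8*np.array([np.cos(az),np.sin(az)]); print('grasp',g)
print(np.linalg.norm((c(228,185,11)-c(425,185,11))[:2]))
E
```

```text
[ 428.00967183 -254.19432117   20.        ] [ 466.52210019 -283.51824747   14.        ] 48.40557603702143
leg az -36.59581947023061
leg az -35.797558925993876
az -37.286175867346756
grasp [ 434.37462917 -259.0406928 ]
37.374122585409395
```

```bash
python3 -m jog '[[[0,0,0],[0,0,7.7],45],[[0,0,0],[0,0,7.7],45],[[0,0,0],[0,0,7.7],45],[[0,0,0],[0,0,7.7],45],[[0,0,0],[0,0,7.7],45],[[1.7,-3.1,3],[0,0,0],45],[[1.8,-3.1,3],[0,0,0],45],[[0,0,4],[0,0,0],45],[[0,0,4],[0,0,0],45],[[0,0,4],[0,0,0],45]]'
python3 -m jog '[[[0,0,0],[0,0,0],45],[[0,0,0],[0,0,0],45],[[0,0,0],[0,0,0],45]]'
python3 - <<'E'
from h import *
print(totool([434.4,-259,12]),rot().as_matrix().round(3)[:,0])
E
```

```text
t: 60.6
tool_pos: [434.2, -258.4, 116.6]
tcp_rot: [-0.0, 0.313, 0.95, 0.0]
force: [0.3, 0.5, 0.6]
grip_width: 70.3
t: 60.9
tool_pos: [435.9, -259.6, 121.7]
tcp_rot: [0.002, 0.313, 0.95, -0.001]
force: [0.6, 0.5, -0.5]
grip_width: 70.6
[ 0.20279542 -0.03940667 10.96935587] [-0.804  0.595 -0.004]
```

```bash
python3 -m jog '[[[0.1,0,2.6],[0,0,0],45],[[0,0,3],[0,0,0],45],[[0,0,3],[0,0,0],45],[[0,0,1.8],[0,0,0],45],[[0,0,0],[0,0,0],45],[[0,0,0],[0,0,0],45]]'
python3 -m jog '[[[0,0,0],[0,0,0],255],[[0,0,0],[0,0,0],255],[[0,0,0],[0,0,0],255],[[0,0,0],[0,0,0],255],[[0,0,0],[0,0,0],255]]'
```

```text
t: 61.5
tool_pos: [435.2, -259.4, 17.3]
tcp_rot: [0.002, 0.313, 0.95, -0.0]
force: [0.7, 1.1, -0.3]
grip_width: 70.3
t: 62.0
tool_pos: [435.1, -259.5, 17.3]
tcp_rot: [0.002, 0.314, 0.95, -0.001]
force: [-0.9, -0.0, 6.4]
grip_width: 36.0
```

```bash
python3 -m jog '[[[0,0,0],[0,0,0],100],[[0,0,0],[0,0,0],100],[[0,0,0],[0,0,0],100],[[0,0,0.5],[0,0,0],100],[[0,0,0],[0,0,0],255],[[0,0,0],[0,0,0],255],[[0,0,0],[0,0,0],255],[[0,0,0],[0,0,0],255],[[0,0,0],[0,0,0],255]]'
python3 -m jog '[[[0,0,-1],[0,0,0],255],[[0,0,-3],[0,0,0],255],[[0,0,-4],[0,0,0],255],[[0,0,-4],[0,0,0],255],[[0,0,-4],[0,0,0],255],[[0,0,-4],[0,0,0],255],[[0,0,-4],[0,0,0],255],[[0,0,0],[0,0,0],255],[[0,0,0],[0,0,0],255]]'
python3 - <<'E'
from h import *
print(totool([486,215,250]),rot().as_matrix().round(3)[:,0],get_state()['joint_pos'])
E
```

```text
t: 62.9
tool_pos: [433.9, -258.6, 9.6]
tcp_rot: [-0.0, 0.314, 0.95, 0.0]
force: [-0.1, 0.7, -0.1]
grip_width: 36.5
t: 63.8
tool_pos: [434.3, -258.8, 251.5]
tcp_rot: [0.001, 0.314, 0.95, -0.0]
force: [-0.1, -0.4, -1.2]
grip_width: 36.4
[24.05734966 41.14845389  0.08321257] [-0.803  0.595 -0.003] [-6.04802624e-01 -1.62686724e-01  1.45680646e+00  2.77631653e-05
  1.84436129e+00 -1.53781244e+00]
```

```bash
python3 -m jog '[[[1,1.7,0],[0,0,0],255],[[1.9,3.5,0],[0,0,0],255],[[1.9,3.5,0],[0,0,0],255],[[1.9,3.5,0],[0,0,0],255],[[1.9,3.5,0],[0,0,0],255],[[1.9,3.5,0],[0,0,0],255],[[1.9,3.5,0],[0,0,0],255],[[1.9,3.5,0],[0,0,0],255],[[1.9,3.5,0],[0,0,0],255],[[1.9,3.5,0],[0,0,0],255]]'
python3 -m jog '[[[1.9,3.5,0],[0,0,0],255],[[1.9,3.5,0],[0,0,0],255],[[1.2,1.7,0],[0,0,-5.5],255],[[0,0,0],[0,0,-8.2],255],[[0,0,0],[0,0,-8.2],255],[[0,0,0],[0,0,-8.2],255],[[0,0,0],[0,0,-8.4],255],[[0,0,0],[0,0,0],255],[[0,0,0],[0,0,0],255]]'
python3 - <<'E'
from h import *
print(totool([497,216,50]),rot().as_matrix().round(3)[:,0])
E
```

```text
t: 64.8
tool_pos: [485.5, 117.4, 247.6]
tcp_rot: [-0.001, 0.314, 0.95, -0.001]
force: [0.3, -0.7, -0.3]
grip_width: 36.2
t: 65.7
tool_pos: [497.5, 215.4, 248.3]
tcp_rot: [-0.001, -0.015, 1.0, -0.0]
force: [0.2, 0.1, -0.6]
grip_width: 36.3
[-2.66197849e-03  7.73777517e-02  1.98346912e+01] [-1.    -0.03   0.002]
```

```bash
python3 -m jog '[[[0,0,2],[0,0,0],255],[[0,0,4],[0,0,0],255],[[0,0,4],[0,0,0],255],[[0,0,4],[0,0,0],255],[[0,0,3],[0,0,0],255],[[0,0,1.5],[0,0,0],255],[[0,0,1],[0,0,0],255],[[0,0,0],[0,0,0],255],[[0,0,0],[0,0,0],255]]'
python3 -c "
from h import *
print(get_state()['tool_pos'])"
```

```text
t: 66.6
tool_pos: [498.8, 215.8, 56.5]
tcp_rot: [0.001, -0.017, 1.0, 0.0]
force: [0.5, 0.2, -0.2]
grip_width: 36.3
[498.762249   215.84543449  56.49615328]
```

```bash
python3 -m jog '[[[0,0,0.6],[0,0,0],255],[[0,0,0],[0,0,0],255],[[0,0,0],[0,0,0],87],[[0,0,0],[0,0,0],87],[[0,0,0],[0,0,0],87],[[0,0,0],[0,0,0],87],[[0,0,-1],[0,0,0],87],[[0,0,-2],[0,0,0],87],[[0,0,-3],[0,0,0],87],[[0,0,-3],[0,0,0],87]]'
python3 -m jog '[[[0,0,-4],[0,0,0],87],[[0,0,-4],[0,0,0],0],[[0,0,-2],[0,0,0],0],[[0,0,0],[0,0,6],0],[[0,0,0],[0,0,8],0],[[0,0,0],[0,0,8],0],[[0,0,0],[0,0,8],0],[[0,0,0],[0,0,8],0],[[0,0,0],[0,0,8],0],[[0,0,0],[0,0,8],0]]'
python3 -m jog '[[[0,0,0],[0,0,8],0],[[0,0,0],[0,0,8],0],[[0,0,0],[0,0,8],0],[[0,0,0],[0,0,8],0],[[0,0,0],[0,0,4],0],[[0,0,0],[0,0,0],0],[[0,0,0],[0,0,0],0]]'
python3 - <<'E'
from h import *
s=snap('wrist','w11.png'); cv2.imwrite('pics/c11.png',s['img'][:300,100:460])
print(totool([601,217,220]),rot().as_matrix().round(3)[:,0],get_state()['joint_pos'][5])
E
```

```text
t: 67.6
tool_pos: [497.6, 215.4, 140.2]
tcp_rot: [-0.0, -0.017, 1.0, -0.0]
force: [0.9, -0.3, 0.6]
grip_width: 56.3
t: 68.6
tool_pos: [497.8, 215.5, 239.8]
tcp_rot: [0.0, 0.441, 0.897, 0.0]
force: [1.0, 0.6, 0.3]
grip_width: 85.3
t: 69.3
tool_pos: [497.9, 215.5, 239.4]
tcp_rot: [0.0, 0.694, 0.72, 0.0]
force: [-0.5, -0.7, -0.3]
grip_width: 85.0
[-0.22428829 10.31059189  1.93342478] [-0.036  0.999  0.   ] 0.30981263549405447
```

View pics/c11.png

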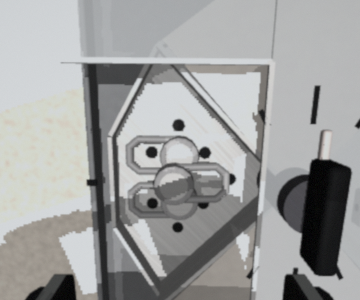

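All three discs are in the disc bin: two on its floor at about (165,155) and (165,200), and disc3 on top at (190,182). Now the knob goes back to home.

```bash
python3 -m jog '[[[0,2.3,0],[0,0,0],0],[[-0.2,2.7,0],[0,0,0],0],[[0,2.7,0],[0,0,0],0],[[0,2.6,0],[0,0,0],0],[[0,0,0],[0,0,0],0],[[0,0,3],[0,0,0],0],[[0,0,3],[0,0,0],0],[[0,0,3],[0,0,0],0],[[0,0,1.7],[0,0,0],0],[[0,0,0],[0,0,0],0]]'
python3 -m jog '[[[0,0,0],[0,0,0],255],[[0,0,0],[0,0,0],255],[[0,0,0],[0,0,0],255],[[0,0,0],[0,0,0],255],[[0,0,0],[0,0,0],255],[[0,0,0],[0,0,0],255]]'
python3 -c "
from h import *
print(get_state()['ft_torque'],rot().as_matrix().round(3)[:,0])"
```

```text
t: 70.35
tool_pos: [599.0, 216.7, 128.6]
tcp_rot: [-0.001, 0.695, 0.719, -0.002]
force: [-0.5, 0.5, 0.1]
grip_width: 85.3
t: 70.95
tool_pos: [599.9, 217.1, 133.1]
tcp_rot: [-0.001, 0.695, 0.719, -0.001]
force: [-7.1, -1.6, 4.5]
grip_width: 14.8
[-0.17837279  0.99864196 -0.07391331] [-0.034  0.999  0.   ]
```

```bash
python3 -m jog '[[[0,0,0],[0,0,-3],255],[[0,0,0],[0,0,-6],255],[[0,0,0],[0,0,-7],255],[[0,0,0],[0,0,-7],255],[[0,0,0],[0,0,-7],255],[[0,0,0],[0,0,-7],255],[[0,0,0],[0,0,-7],255],[[0,0,0],[0,0,-7],255],[[0,0,0],[0,0,-7],255],[[0,0,0],[0,0,-7],255]]'
python3 -m jog '[[[0,0,0],[0,0,-7],255],[[0,0,0],[0,0,-7],255],[[0,0,0],[0,0,-7],255],[[0,0,0],[0,0,-4],255],[[0,0,0],[0,0,0],255],[[0,0,0],[0,0,0],255]]'
python3 -c "
from h import *
print(get_state()['ft_torque'],rot().as_matrix().round(3)[:,0])"
python3 -m jog '[[[0,0,0],[0,0,0],0],[[0,0,0],[0,0,0],0],[[0,0,0],[0,0,0],0],[[0,0,0],[0,0,0],0],[[0,0,0],[0,0,0],0],[[0,0,-2],[0,0,0],0],[[0,0,-4],[0,0,0],0],[[0,0,-4],[0,0,0],0],[[0,0,-5],[0,0,0],0],[[0,0,-5],[0,0,0],0]]'
python3 -m jog '[[[-2,0,-1],[0,0,0],0],[[-3,0,-1],[0,0,0],0],[[-3,0,0],[0,0,0],0],[[-3,0,0],[0,0,0],0],[[0,0,0],[0,0,0],0],[[0,0,0],[0,0,0],0],[[0,0,0],[0,0,0],0]]'
python3 - <<'E'
from h import *
s=snap('wrist','w12.png'); g=snap('scene','s12.png')['img']; b=snap('side','d12.png')['img']
cv2.imwrite('pics/c12.png',np.vstack([np.hstack([cv2.resize(s['img'],(400,300)),cv2.resize(g[120:300,160:400],(400,300),interpolation=2)]),np.hstack([cv2.resize(b,(400,300)),cv2.resize(g,(400,300))])]))
print(get_state()['tool_pos'],rot().as_matrix().round(3)[:,0])
E
```

```text
t: 71.95
tool_pos: [599.1, 216.6, 133.0]
tcp_rot: [-0.002, 0.198, 0.98, -0.001]
force: [-11.5, -2.7, 6.0]
grip_width: 14.8
t: 72.55
tool_pos: [599.0, 216.2, 133.1]
tcp_rot: [-0.002, -0.017, 1.0, -0.001]
force: [-10.9, -4.6, 8.1]
grip_width: 15.5
[-0.61978965  1.54996388 -0.04673755] [-0.999 -0.034  0.004]
t: 73.55
tool_pos: [600.5, 216.9, 333.3]
tcp_rot: [-0.0, -0.017, 1.0, -0.0]
force: [1.9, 0.4, 0.9]
grip_width: 85.0
t: 74.25
tool_pos: [709.9, 220.9, 353.4]
tcp_rot: [0.001, -0.017, 1.0, 0.0]
force: [-0.7, -0.5, 0.5]
grip_width: 85.1
[709.37613059 220.8157713  355.30550223] [-0.999 -0.035 -0.004]
```

View pics/c12.png

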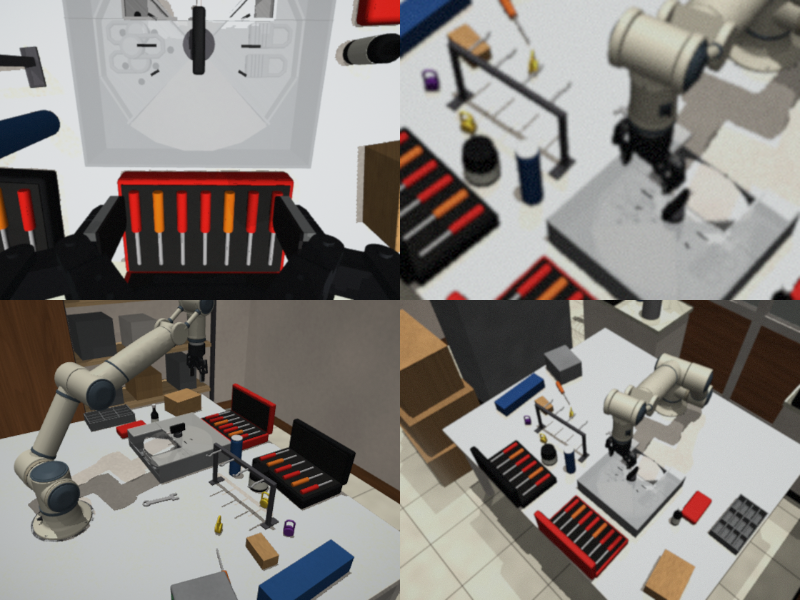

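The shut plate fills the window and the knob bar is in line with home. The discs, at (125,50), and the blocks, at (265,50), are in opposite bins, and the rail is empty with the bystanders in place. I'll check the dial angle numerically before handing in.

```bash
python3 - <<'E'
from h import *
s=load('w12'); g=cv2.cvtColor(s['img'],cv2.COLOR_BGR2GRAY); m=(g<45).astype(np.uint8); m[115:]=0;m[:,:250]=0;m[:,310:]=0
m=cv2.morphologyEx(m,cv2.MORPH_OPEN,np.ones((5,5))); n,l,st,ce=cv2.connectedComponentsWithStats(m); i=1+st[1:,4].argmax()
bp=cv2.boxPoints(cv2.minAreaRect(cv2.findContours((l==i).astype(np.uint8),0,2)[0][0])); q=np.array([onz(s,*p,154)[:2] for p in bp]); 
q=q[q[:,0].argsort()]; d=q[2:].mean(0)-q[:2].mean(0); print(q.round(),'bar az',np.degrees(np.arctan2(d[1],d[0])))
a=load('scene0')['img'].astype(int);b=load('s12')['img'].astype(int); D=(abs(a-b).sum(2)>90).astype(np.uint8); D=cv2.morphologyEx(D,cv2.MORPH_OPEN,np.ones((3,3)))
n,l,st,_=cv2.connectedComponentsWithStats(D); print([tuple(x) for x in st[1:] if x[4]>15]); print(get_state()['t'])
E
```

```text
[[563. 223.]
 [564. 205.]
 [637. 226.]
 [638. 207.]] bar az 1.7869681620677256
[(np.int32(236), np.int32(0), np.int32(32), np.int32(65), np.int32(1274)), (np.int32(272), np.int32(0), np.int32(59), np.int32(30), np.int32(642)), (np.int32(330), np.int32(10), np.int32(42), np.int32(34), np.int32(676)), (np.int32(361), np.int32(18), np.int32(51), np.int32(50), np.int32(1366)), (np.int32(284), np.int32(56), np.int32(154), np.int32(182), np.int32(11385)), (np.int32(227), np.int32(72), np.int32(24), np.int32(20), np.int32(292)), (np.int32(246), np.int32(95), np.int32(88), np.int32(48), np.int32(1183)), (np.int32(255), np.int32(103), np.int32(6), np.int32(4), np.int32(22)), (np.int32(369), np.int32(117), np.int32(21), np.int32(33), np.int32(301)), (np.int32(393), np.int32(122), np.int32(4), np.int32(6), np.int32(20)), (np.int32(208), np.int32(144), np.int32(10), np.int32(9), np.int32(53)), (np.int32(222), np.int32(151), np.int32(11), np.int32(16), np.int32(128)), (np.int32(237), np.int32(164), np.int32(13), np.int32(14), np.int32(134)), (np.int32(254), np.int32(166), np.int32(22), np.int32(22), np.int32(254)), (np.int32(208), np.int32(170), np.int32(8), np.int32(5), np.int32(30)), (np.int32(224), np.int32(179), np.int32(7), np.int32(6), np.int32(29)), (np.int32(237), np.int32(188), np.int32(9), np.int32(7), np.int32(44)), (np.int32(329), np.int32(234), np.int32(6), np.int32(10), np.int32(39)), (np.int32(345), np.int32(246), np.int32(22), np.int32(8), np.int32(115)), (np.int32(351), np.int32(254), np.int32(8), np.int32(5), np.int32(30))]
74.4
```

Bar azimuth is 1.8°, against the home mark at 1.8–1.9°. The only changes in the scene picture are the arm with its shadow, the locks and the knob. I hand in.

```bash
python3 -c "
from plant import sign_off; print(sign_off())"
```

```text
the job is handed in; nothing more can be done
None
```

I put all five padlocks away in the magazine and handed the job in at about 74 s of the allowed 210 s. `sign_off` gives no verdict.

- **Blocks:** I clicked the knob to +3. The two square padlocks, from hooks 3 and 2, are lying flat in the block bin. No block padlock was lying on the table at the start.
- **Discs:** I clicked the knob to −3, regrasping it once at −1 click. The two disc padlocks from hooks 1 and 0 are in the disc bin, with the one from the table on top. The table one had moved a few centimetres from my first measurement, so I measured it again before picking it up.
- **Home:** the knob is back at home, with its bar at 1.8° against a home mark at about 1.8°. The last pictures show the shut plate under the window, the hooks empty and the gripper clear of everything.
- **Bystanders:** comparing scene pictures from before and after, the only changes I found were the arm and its shadow, the padlocks and the knob.

**What went wrong on the way:**
- One call was refused because of a typing slip, so the gripper closed once in free air.
- One move overshot hook 1 by about 36 mm above the rail and was corrected without contact.
- At the start the dial rested about 10° from home rather than on a click, and I could not explain that.

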